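# Find the rattling parts case and show it at the red disc

## Task

One of the three sealed parts cases on the rubber mat has a loose valve ball inside: lift clear and briskly shake or rock end to end the red-lidded case, then the yellow, then the blue, and stand the silent ones back down flat on the mat. Then hold the case that rattles up in front of the red disc on the post, level and at the disc's height, its white latch pointing straight at the disc with a gap of about 8 cm, touching nothing but the gripper. Finish while still holding it there, and leave everything else where it lies.

Things in the scene. Friction and masses are not known exactly. Their poses are not given: they have to be found in the camera images.
- case_red_mid (a point): grey plastic parts case, red lid, sealed shut, rigid, 130 mm long x 62 wide x 58 high, 0.17 to 0.75 kg (weight is no sure sign of the rattler); its centre, 29 mm above its underside. x points along its length to the end with the white latch (6 mm proud; white stripe on the lid leads to it), z up. Starts flat on the mat, latch away from the robot, up to 30 degrees askew
- case_yellow_mid (a point): grey plastic parts case, yellow lid, sealed shut, rigid, 130 mm long x 62 wide x 58 high, 0.17 to 0.75 kg (weight is no sure sign of the rattler); its centre, 29 mm above its underside. x points along its length to the end with the white latch (6 mm proud; white stripe on the lid leads to it), z up. Starts flat on the mat, latch away from the robot, up to 30 degrees askew
- case_blue_mid (a point): grey plastic parts case, blue lid, sealed shut, rigid, 130 mm long x 62 wide x 58 high, 0.17 to 0.75 kg (weight is no sure sign of the rattler); its centre, 29 mm above its underside. x points along its length to the end with the white latch (6 mm proud; white stripe on the lid leads to it), z up. Starts flat on the mat, latch away from the robot, up to 30 degrees askew
- mat: flat black rubber mat fixed to the bench, 260 mm (x) by 620 mm (y), 4 mm thick; origin at the centre of its underside on the bench top. The three cases stand on it in a row along its y axis, about 200 mm apart, in any order. Any one of them holds the loose ball: steel, 34 mm, 160 g, free to roll 84 mm along the case and 16 mm across; it runs to the lower end when the case is tipped and stays there if levelled gently; the other two are packed tight
- disc (a point): centre of a red disc with a small white middle, 52 mm across and 10 mm thick, held upright on a steel post of 12 mm on a round foot (80 mm across) fixed to the bench beyond the mat; the disc is 150 mm above the bench and its face looks back to the robot (its -x)
- nut_mid (a point): loose brass hexagon nut lying on the mat, 32 mm across, 13 mm high; its centre. To be left alone
- white_pipe_mid (a point): loose white plastic pipe with a fitting on each end, 200 mm long, 23 mm thick, lying along its x axis; its centre. To be left alone
- copper_stub_mid (a point): loose copper pipe stub with brass ends, 100 mm long, 23 mm thick, lying along its x axis; its centre. To be left alone
- wrench: loose steel wrench lying along its x axis on the bench between robot and mat; origin at its underside. To be left alone
- tape_mid (a point): loose white tape roll lying flat, 90 mm across, 19 mm high; its centre. To be left alone
- elbow: loose copper elbow, legs of 40 mm along its x and y axes, 22 mm thick; origin under its corner. To be left alone
There are look-alikes about, which are no part of the job. What is shaped like the part that bears case_yellow_mid but pink is not meant. Leave any pink look-alike of the part that bears case_red_mid alone.

How it is judged:
By the outcome, as a careful person would: the job done as asked, in the order asked, and still so for the second after the job is handed in, while the arm keeps its last pose, push and grip.
It also fails if it takes over 72 s, if anything falls off the work surface, if the arm or the gripper's body presses on something with over 40 N, if the wrist force passes 120 N, or if a joint passes its speed limit or range.

## Robot

A 6-joint arm with a two-finger parallel gripper is mounted at the origin on the work surface. World frame = base frame: x ahead of the robot, y to its left, z up, the work surface at z = 0. Lengths are in m, angles in degrees, forces in N, time in s.
With the tool pointing down it reaches from about 0.4 to 0.825 m from the base axis. Payload 7 kg.
Tool frame: the origin (TCP) lies at the very end of the fingers, on their centre line; the grasp point (between the pads) lies 19 mm behind it; z points along the fingers, y is the direction in which the jaws open and shut (so a half turn about z gives the same grasp; the last joint's range is limited). The gripper opens to 88 mm and grips with 3 to 60 N. Pads are 19 mm wide; open, the fingers measure 130 mm over their backs; the gripper's body (78 mm by 193 mm) begins 47 mm behind the grasp point.
Start: joints at [86.408, 20.546, 0.682, 0, -70.136, -16.507], TCP at [0.232, 0.634, 0.197] pointing down, gripper open.
Joint ranges: [-176.03, 176.03], [-82.01, 121.73], [-58.28, 71.71], [-173.87, 95.51], [-174.79, -0.11], [-173.66, 173.66]. Speed limits (degrees/s): [136.94, 136.94, 172.46, 180, 180, 180].

## Interface

Orientations are given as [roll, pitch, yaw] about the fixed x, y, z axes, in that order (R = Rz(yaw) Ry(pitch) Rx(roll)).
In Python, from plant import telemetry, optics, ctrl gives the robot as it stands.
- The arm moves only by the tool servo_tool, never from a script. Its argument "rows" is a list of rows, each a list of 3 entries, a list of its own where there are three numbers: the shift along the tool's x, y, z in m, then the turn, a rotation vector about the tool's x, y, z in units of 6 degrees (1.0 is 6 degrees), then the closure, from 0 (fully open) to 1 (shut). A call has 1 to 20 rows; each row shifts and turns the commanded pose from where the row before left it, along the tool's axes as they then stand; what a row does not reach is not made up. A row lasts 1/12 s, in which the tool goes at most 41.7 mm and 7.16 degrees, less where a joint would pass 70% of its speed; a pose out of reach is approached as far as the arm can. A call is refused whole if a number of a shift passes 0.0417 or a number of a turn 1, either way. A call with a gripper value outside its range is refused whole. The fingers move at their own pace and stop on an object; the grip force is fixed at half the most. Time passes only in rows, so rows that do not move let the fingers close. It gives the time, the measured TCP pose, the force and the opening at its end, in the units of the state.
- telemetry.get_obs(): the state, without advancing time (a new reading comes with each control period).
- optics.snapshot(name): name is "scene" or "top" or "wrist"; returns the picture (384x512x3 uint8, red, green, blue); there is no depth.
- optics.camera_info(name): a dict with "mtx" (3x3 intrinsics, pixels), "D" ([k1, k2, p1, p2, k3] as OpenCV has them; the pictures are not rectified), "rvec" (rotation vector, rad) and "tvec" (3), from world to camera coordinates, as OpenCV has them. Camera axes: x right, y down, z forward; pixel columns grow to the right and rows downward; lengths in m; the calibration is good to about 2 mm. A picture is of the moment at which its call begins: read the wrist's pose just before it. camera_info takes no time and is no camera call; for the wrist camera it gives the pose at the moment of the call.
- ctrl.close_job(): hands the job in, once; it reports no verdict.
The state is a dict: "clock": time; "joint_pos": joint angles; "qvel": joint speeds; "tau": joint torques, N m; "tool_pos": TCP position; "orientation": TCP orientation; "force": force on the tool from outside, world axes, zero at the start; "moment": the same for the moment, N m; "opening": finger opening in m.
Only numpy, scipy, OpenCV 4.12 (cv2) and the standard library are available. Lean on these libraries where they do the work, as an engineer would, in place of code of your own. Each camera call takes 0.05 s, during which the arm holds its last target.

## Working session

There is one attempt and no reset: what is moved stays moved. The work goes in short steps, Python scripts to look and compute and a tool call to move; the robot and the scene stay as the last step left them, time stands still between calls to the robot, and variables do not carry over. Pictures are saved under pics/ and viewed, and the job is handed in when it is done.

Besides the shell and the picture viewer there is one more tool, called after "Call:" as name(argument=value, ...) on one line, values as JSON. servo_tool: Moves the arm, as the interface text tells. Its arguments: {"type":"object","properties":{"rows":{"type":"array"}},"required":["rows"]}

```bash
ls; mkdir -p pics
python3 - <<'E'
from plant import telemetry, optics, ctrl
import cv2
print(telemetry.get_obs())
for n in ["scene","top","wrist"]:
    i=optics.camera_info(n); print(n,i)
    cv2.imwrite(f"pics/{n}0.png",cv2.cvtColor(optics.snapshot(n),cv2.COLOR_RGB2BGR))
E
```

```text
pics
{'clock': 0.0, 'joint_pos': array([ 8.64085123e+01,  2.05920083e+01,  6.35189839e-01, -2.00154412e-02,
       -7.01349539e+01, -1.65063811e+01]), 'qvel': array([-0.04709772,  0.00763307,  0.03535068,  0.01802135,  0.07502847,
       -0.06431681]), 'tau': array([ 9.57072116e-04, -5.82713234e+01,  2.93070441e+01,  6.99766651e+00,
        7.16846334e-03, -1.57981781e-04]), 'tool_pos': array([0.23179865, 0.63339757, 0.19572733]), 'orientation': array([ 1.79906663e+02, -8.03669502e-03, -2.01046787e+01]), 'force': array([0.68110026, 0.48734611, 0.31591055]), 'moment': array([ 0.02296749, -0.01571376, -0.01876422]), 'opening': 0.08760311257529908}
scene {'mtx': array([[365.97875952,   0.        , 253.87247412],
       [  0.        , 365.97875952, 197.86903921],
       [  0.        ,   0.        ,   1.        ]]), 'D': array([-0.11871837,  0.        ,  0.        ,  0.        ,  0.        ]), 'rvec': array([ 2.18270511,  1.1088813 , -0.42227022]), 'tvec': array([-0.22687796, -0.26667711,  1.60019446])}
top {'mtx': array([[426.61266845,   0.        , 251.80089644],
       [  0.        , 426.61266845, 189.75251683],
       [  0.        ,   0.        ,   1.        ]]), 'D': array([0.03919327, 0.        , 0.        , 0.        , 0.        ]), 'rvec': array([ 2.14627665, -2.18545542,  0.09459169]), 'tvec': array([-0.05519687,  0.50441801,  1.15891772])}
wrist {'mtx': array([[277.64184722,   0.        , 252.39598543],
       [  0.        , 277.64184722, 190.93793579],
       [  0.        ,   0.        ,   1.        ]]), 'D': array([-0.05509129,  0.        ,  0.        ,  0.        ,  0.        ]), 'rvec': array([-1.68801512,  2.41839177,  0.36044463]), 'tvec': array([ 0.67476809, -0.03796456,  0.39054723])}
```

View pics/scene0.png

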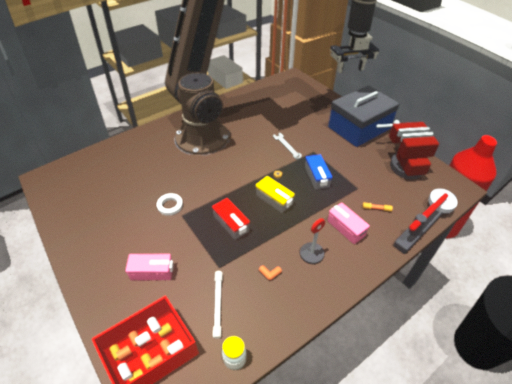

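View pics/top0.png

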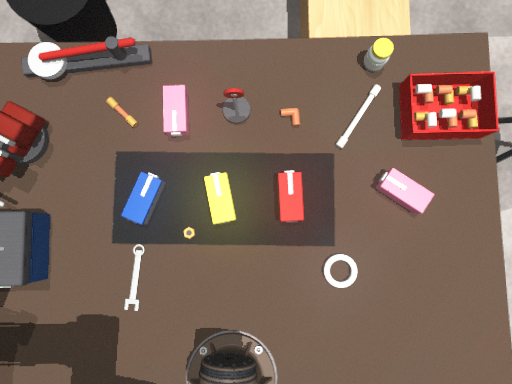

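View pics/wrist0.png

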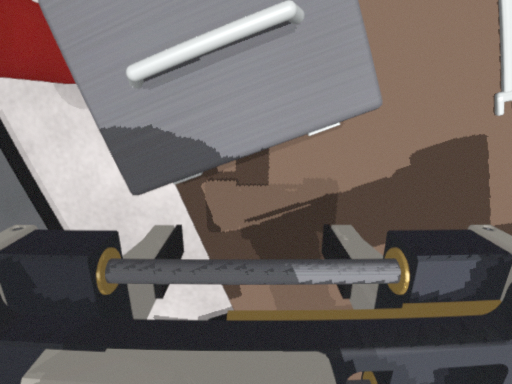

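```bash
cat > h.py <<'E'
from plant import telemetry, optics, ctrl
import cv2, numpy as np
from scipy.spatial.transform import Rotation as R
def cam(n):
    i=optics.camera_info(n); return i['mtx'],i['D'],i['rvec'],i['tvec']
def unproj(c,uv,z):
    K,D,r,t=c; p=cv2.undistortPoints(np.array(uv,float).reshape(-1,1,2),K,D).reshape(-1,2)
    M=cv2.Rodrigues(r)[0]; C=-M.T@t; d=np.c_[p,np.ones(len(p))]@M
    return C+d*((z-C[2])/d[:,2])[:,None]
def proj(c,X):
    K,D,r,t=c; return cv2.projectPoints(np.array(X,float).reshape(-1,1,3),r,t,K,D)[0].reshape(-1,2)
def snap(n,f):
    a=cv2.cvtColor(optics.snapshot(n),cv2.COLOR_RGB2BGR); cv2.imwrite('pics/'+f,a); return a
def colmask(im,col):
    h,s,v=cv2.split(cv2.cvtColor(im,cv2.COLOR_BGR2HSV))
    m={'red':((h<8)|(h>172)),'yellow':(h>22)&(h<35),'blue':(h>100)&(h<125)}[col]&(s>140)&(v>90)
    return m.astype(np.uint8)
E
python3 - <<'E'
from h import *
c=cam('top'); M=cv2.Rodrigues(c[2])[0]; print('cam at',-M.T@c[3])
im=cv2.imread('pics/top0.png')
mat=unproj(c,[(115,152),(334,153),(335,244),(113,243)],.004);print('mat',mat.round(3))
roi={'red':(265,160,50,75),'yellow':(195,160,50,75),'blue':(113,160,55,75)}
vis=im.copy()
for k,(x,y,w,h) in roi.items():
    m=np.zeros(im.shape[:2],np.uint8); m[y:y+h,x:x+w]=colmask(im,k)[y:y+h,x:x+w]
    cs,_=cv2.findContours(m,0,cv2.CHAIN_APPROX_NONE); q=max(cs,key=cv2.contourArea).reshape(-1,2)
    P=unproj(c,q,.062)[:,:2]; rc=cv2.minAreaRect((P*1000).astype(np.float32)); print(k,rc)
    cv2.polylines(vis,[proj(c,np.c_[cv2.boxPoints(rc)/1000,np.full(4,.062)]).astype(int)],True,(0,255,0),1)
cv2.imwrite('pics/v1.png',cv2.resize(vis[80:260,100:350],None,fx=3,fy=3,interpolation=cv2.INTER_NEAREST))
print(unproj(c,[(233,92),(189,233)],.15))
s=cv2.imread('pics/scene0.png'); cv2.imwrite('pics/v2.png',cv2.resize(s[135:275,180:380],None,fx=4,fy=4,interpolation=cv2.INTER_CUBIC))
E
```

```text
cam at [ 0.38733034 -0.0760533   1.20198404]
mat [[ 0.621  0.323  0.004]
 [ 0.606 -0.299  0.004]
 [ 0.35  -0.292  0.004]
 [ 0.364  0.325  0.004]]
red ((480.8888244628906, -168.07728576660156), (132.0738525390625, 65.08775329589844), 1.4887974262237549)
yellow ((429.8953552246094, -15.138128280639648), (13.154537200927734, 29.764415740966797), 62.608375549316406)
blue ((483.6199035644531, 231.9693603515625), (64.7103042602539, 130.38751220703125), 65.90931701660156)
[[ 0.7404105  -0.0223395   0.15      ]
 [ 0.38718843  0.0904439   0.15      ]]
```

View pics/v1.png

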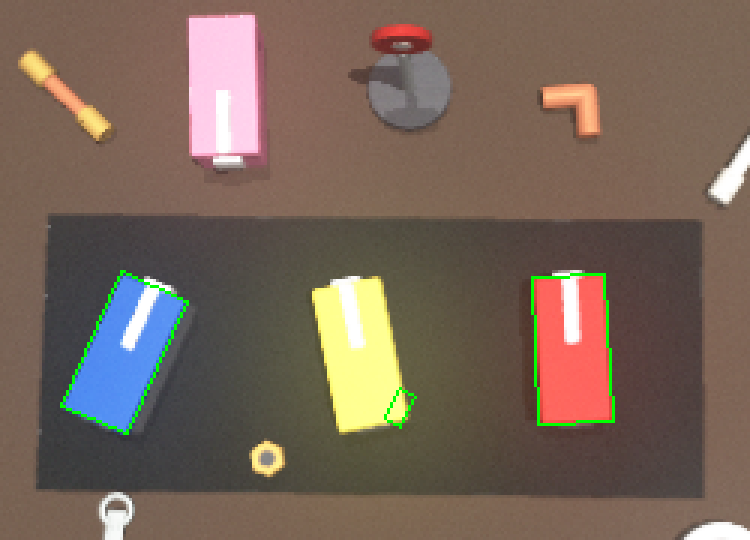

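View pics/v2.png

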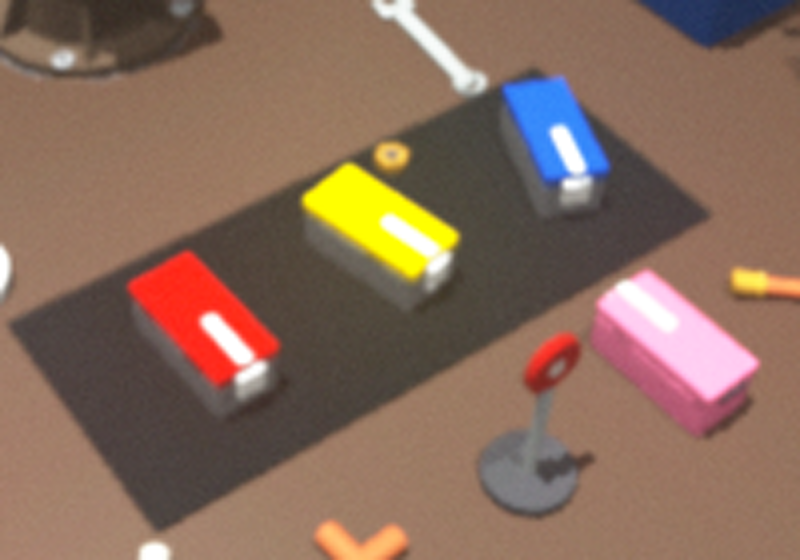

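Run:
```python
from h import *
from scipy.optimize import least_squares
c=cam('top'); im=cv2.imread('pics/top0.png'); s=cv2.imread('pics/scene0.png'); sc=cam('scene')
h,sa,v=cv2.split(cv2.cvtColor(im,cv2.COLOR_BGR2HSV))
print(cv2.cvtColor(im,cv2.COLOR_BGR2HSV)[200,215:225:3])
m=np.zeros_like(h); m[160:235,195:245]=((h>20)&(h<38)&(sa>90)&(v>150))[160:235,195:245]
cs,_=cv2.findContours(m,0,cv2.CHAIN_APPROX_NONE); q=max(cs,key=cv2.contourArea).reshape(-1,2)
rc=cv2.minAreaRect((unproj(c,q,.062)[:,:2]*1000).astype(np.float32)); print('yellow',rc)
def blob(im,x,y,w,h):
    m=colmask(im,'red')[y:y+h,x:x+w]; cs,_=cv2.findContours(m,0,cv2.CHAIN_APPROX_NONE); q=max(cs,key=cv2.contourArea).reshape(-1,2)+[x,y]
    H=cv2.convexHull(q); mm=cv2.moments(H); print('blob',cv2.boundingRect(q)); return np.array([mm['m10'],mm['m01']])/mm['m00'], q
a,qa=blob(im,215,80,40,20); b,qb=blob(s,305,212,25,30)
print(a,b)
K,D,r,t=c;P1=np.c_[cv2.Rodrigues(r)[0],t];u1=cv2.undistortPoints(a.reshape(1,1,2),K,D).reshape(2,1)
K,D,r,t=sc;P2=np.c_[cv2.Rodrigues(r)[0],t];u2=cv2.undistortPoints(b.reshape(1,1,2),K,D).reshape(2,1)
X=cv2.triangulatePoints(P1,P2,u1,u2); print('disc',(X[:3]/X[3]).T)
print('foot',unproj(c,[(236,108)],0.004), unproj(sc,[(312,253)],.004))
# check of scene cam: lid centers
for k,xy in {'red':(.481,-.168),'blue':(.4836,.232),'yellow':np.array(rc[0])/1000}.items(): print(k,proj(sc,[[*xy,.062]]),proj(c,[[*xy,.062]]))
```

```text
[[ 30 110 255]
 [ 30 110 255]
 [ 30 110 255]
 [ 30 111 255]]
yellow ((479.64520263671875, 22.295427322387695), (132.253662109375, 64.38777923583984), 10.531732559204102)
blob (224, 88, 20, 10)
blob (311, 218, 14, 15)
[233.31991051  92.56935123] [317.56326531 224.91836735]
disc [[ 0.73614602 -0.02442926  0.15603569]]
foot [[ 0.74216369 -0.02285088  0.004     ]] [[ 0.7353723  -0.02192033  0.004     ]]
red [[230.73634757 213.56414335]] [[290.49756744 195.96037398]]
blue [[318.65317325 166.41425095]] [[141.28435242 197.75773983]]
yellow [[274.91873574 189.20708699]] [[219.50731939 197.77078998]]
```

```bash
cat >> h.py <<'E'
def Rt(yaw,tilt=0): # tool pointing down, yaw; tilt about tool y
    return R.from_euler('xyz',[180,0,yaw],degrees=True)*R.from_euler('y',tilt,degrees=True)
def plan(target,yaw,n,g,tilt=0,start=None):
    """compact: constant per-row world step & tool-turn; prints rows"""
    o=telemetry.get_obs(); p,rot=(o['tool_pos'],R.from_euler('xyz',o['orientation'],degrees=True)) if start is None else start
    T=Rt(yaw,tilt); rv=(rot.inv()*T).as_rotvec(degrees=True)/6/n; rv=rv.round(3)
    q=rot; rows=[]
    step=(np.array(target)-p)/n
    pos=p.copy()
    for i in range(n):
        d=q.inv().apply((np.array(target)-pos)/(n-i)).round(4); pos=pos+q.apply(d)
        rows.append([d.tolist(),rv.tolist(),g]); q=q*R.from_rotvec(rv*6,degrees=True)
    print(str(rows).replace(' ','')); print('end',pos.round(4),q.as_euler('xyz',degrees=True).round(2))
    return pos,q
E
python3 - <<'E'
from h import *
e=plan([.45,.2,.19],1.5,14,0)
plan([.481,-.168,.10],1.5,11,0,start=e)
E
```

```text
[[[0.0253,0.0237,0.0005],[0.001,0.0,-0.257],0],[[0.0246,0.0244,0.0005],[0.001,0.0,-0.257],0],[[0.024,0.025,0.0004],[0.001,0.0,-0.257],0],[[0.0233,0.0257,0.0004],[0.001,0.0,-0.257],0],[[0.0226,0.0263,0.0005],[0.001,0.0,-0.257],0],[[0.0219,0.0269,0.0004],[0.001,0.0,-0.257],0],[[0.0211,0.0275,0.0004],[0.001,0.0,-0.257],0],[[0.0204,0.028,0.0004],[0.001,0.0,-0.257],0],[[0.0196,0.0286,0.0005],[0.001,0.0,-0.257],0],[[0.0188,0.0291,0.0004],[0.001,0.0,-0.257],0],[[0.018,0.0296,0.0005],[0.001,0.0,-0.257],0],[[0.0173,0.0301,0.0004],[0.001,0.0,-0.257],0],[[0.0164,0.0305,0.0004],[0.001,0.0,-0.257],0],[[0.0156,0.0309,0.0005],[0.001,0.0,-0.257],0]]
end [0.45 0.2  0.19] [-179.99    0.      1.48]
[[[0.002,0.0335,0.0082],[-0.0,0.0,-0.0],0],[[0.0019,0.0335,0.0082],[-0.0,0.0,-0.0],0],[[0.002,0.0335,0.0082],[-0.0,0.0,-0.0],0],[[0.0019,0.0335,0.0082],[-0.0,0.0,-0.0],0],[[0.002,0.0335,0.0082],[-0.0,0.0,-0.0],0],[[0.0019,0.0335,0.0081],[-0.0,0.0,-0.0],0],[[0.002,0.0335,0.0082],[-0.0,0.0,-0.0],0],[[0.0019,0.0336,0.0081],[-0.0,0.0,-0.0],0],[[0.002,0.0335,0.0082],[-0.0,0.0,-0.0],0],[[0.0019,0.0336,0.0081],[-0.0,0.0,-0.0],0],[[0.002,0.0335,0.0082],[-0.0,0.0,-0.0],0]]
end [ 0.481 -0.168  0.1  ] [-179.99    0.      1.48]
```

Call:
servo_tool(rows=[[[0.025,0.024,0.0005],[0,0,-0.26],0],[[0.025,0.024,0.0005],[0,0,-0.26],0],[[0.024,0.025,0.0004],[0,0,-0.26],0],[[0.023,0.026,0.0004],[0,0,-0.26],0],[[0.023,0.026,0.0005],[0,0,-0.26],0],[[0.022,0.027,0.0004],[0,0,-0.26],0],[[0.021,0.0275,0.0004],[0,0,-0.26],0],[[0.02,0.028,0.0004],[0,0,-0.26],0],[[0.0195,0.0285,0.0005],[0,0,-0.26],0],[[0.019,0.029,0.0004],[0,0,-0.26],0],[[0.018,0.0295,0.0005],[0,0,-0.26],0],[[0.0175,0.03,0.0004],[0,0,-0.25],0],[[0.0165,0.0305,0.0004],[0,0,-0.25],0],[[0.0155,0.031,0.0005],[0,0,-0.24],0],[[0.002,0.0335,0.008],[0,0,0],0],[[0.002,0.0335,0.008],[0,0,0],0],[[0.002,0.0335,0.008],[0,0,0],0],[[0.002,0.0335,0.008],[0,0,0],0],[[0.002,0.0335,0.008],[0,0,0],0],[[0.002,0.0335,0.008],[0,0,0],0]])

```text
clock: 1.82
tool_pos: [0.468, -0.0011, 0.1422]
orientation: [-180.0, -0.0, 1.5]
force: [0.4, 0.5, 0.4]
opening: 0.0878
```

Call:
servo_tool(rows=[[[0.002,0.0335,0.008],[0,0,0],0],[[0.002,0.0335,0.008],[0,0,0],0],[[0.002,0.0335,0.008],[0,0,0],0],[[0.002,0.0335,0.008],[0,0,0],0],[[0.002,0.0335,0.008],[0,0,0],0],[[0,0,0],[0,0,0],0],[[0,0,0],[0,0,0],0]])

```text
clock: 2.4
tool_pos: [0.4818, -0.1683, 0.1015]
orientation: [-180.0, 0.1, 1.3]
force: [0.2, 0.4, -0.2]
opening: 0.0874
```

Run:
```python
from h import *
o=telemetry.get_obs(); print(o['clock'],o['tool_pos'],o['orientation'],o['force'],o['moment'])
w=cam('wrist'); im=snap('wrist','w1.png')
y=np.radians(1.5);C=np.array([.481,-.168]);ax=np.array([np.cos(y),np.sin(y)]);ay=np.array([-ax[1],ax[0]])
pts=[[*(C+a*.065*ax+b*.031*ay),.062] for a,b in [(1,1),(1,-1),(-1,-1),(-1,1)]]
p=proj(w,pts); print(p)
cv2.polylines(im,[p.astype(int)],True,(0,255,0),1); cv2.imwrite('pics/w1v.png',im)
```

```text
2.4 [ 0.48181454 -0.16831182  0.10153269] [-1.79997878e+02  1.14795887e-01  1.29030849e+00] [ 0.24697294  0.36383939 -0.1674019 ] [ 0.02592291 -0.03052831  0.02267141]
[[213.87640953 125.4865846 ]
 [291.2166317  125.12396759]
 [286.11054261 266.93010596]
 [220.21135729 267.1998623 ]]
```

View pics/w1v.png

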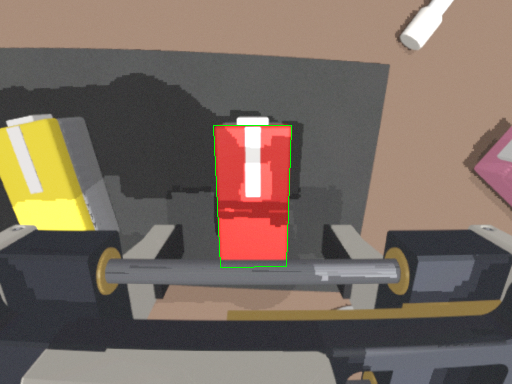

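Call:
servo_tool(rows=[[[-0.001,0,0.0175],[0,0,0],0],[[0,0,0.0175],[0,0,0],0],[[0,0,0.0175],[0,0,0],0],[[0,0,0.0175],[0,0,0],0],[[0,0,0.0175],[0,0,0],0],[[0,0,0],[0,0,0],1],[[0,0,0],[0,0,0],1],[[0,0,0],[0,0,0],1],[[0,0,0],[0,0,0],1],[[0,0,0],[0,0,0],1],[[0,0,0],[0,0,0],1],[[0,0,0],[0,0,0],1]])

```text
clock: 3.45
tool_pos: [0.4828, -0.1666, 0.0163]
orientation: [180.0, -0.1, 1.5]
force: [-2.1, 2.3, 6.6]
opening: 0.0617
```

Call:
servo_tool(rows=[[[0,0,-0.01],[0,0,0],1],[[0,0,-0.02],[0,0,0],1],[[0,0,-0.025],[0,0,0],1],[[0,0,-0.025],[0,0,0],1],[[0,0,-0.025],[0,0,0],1],[[0,0,-0.015],[0,0,0],1],[[0,0,0],[0,0,0],1],[[0,0,0],[0,0,0],1],[[0,0,0],[0,0,0],1]])

```text
clock: 4.2
tool_pos: [0.4804, -0.1665, 0.1339]
orientation: [-180.0, 0.1, 1.5]
force: [0.9, -0.7, -5.3]
opening: 0.0616
```

```bash
cat > rd.py <<'E'
from h import *
o=telemetry.get_obs(); r=R.from_euler('xyz',o['orientation'],degrees=True)
print(o['clock'],o['tool_pos'].round(4),o['orientation'].round(2),'F',o['force'].round(2),'Ftool',r.inv().apply(o['force']).round(2),'Mtool',r.inv().apply(o['moment']).round(4),'M',o['moment'].round(4),o['opening'].round(4))
E
python3 rd.py; python3 rd.py
```

```text
Traceback (most recent call last):
  File "rd.py", line 3, in <module>
    print(o['clock'],o['tool_pos'].round(4),o['orientation'].round(2),'F',o['force'].round(2),'Ftool',r.inv().apply(o['force']).round(2),'Mtool',r.inv().apply(o['moment']).round(4),'M',o['moment'].round(4),o['opening'].round(4))
                                                                                                                                                                                                              ^^^^^^^^^^^^^^^^^^
AttributeError: 'float' object has no attribute 'round'
Traceback (most recent call last):
  File "rd.py", line 3, in <module>
    print(o['clock'],o['tool_pos'].round(4),o['orientation'].round(2),'F',o['force'].round(2),'Ftool',r.inv().apply(o['force']).round(2),'Mtool',r.inv().apply(o['moment']).round(4),'M',o['moment'].round(4),o['opening'].round(4))
                                                                                                                                                                                                              ^^^^^^^^^^^^^^^^^^
AttributeError: 'float' object has no attribute 'round'
```

```bash
sed -i "s/,o\['opening'\].round(4)/,o['opening']/" rd.py; python3 rd.py
```

```text
4.2 [ 0.4804 -0.1665  0.1339] [-1.7996e+02  1.1000e-01  1.4600e+00] F [ 0.89 -0.65 -5.31] Ftool [0.89 0.68 5.31] Mtool [-0.041  -0.0735  0.0145] M [-0.0429  0.0725 -0.0144] 0.061601264998199096
```

Call:
servo_tool(rows=[[[0,0,0],[0,0.9,0],1],[[0,0,0],[0,0.9,0],1],[[0,0,0],[0,0.9,0],1],[[0,0,0],[0,0.9,0],1],[[0,0,0],[0,0.9,0],1],[[0,0,0],[0,0,0],1],[[0,0,0],[0,0,0],1],[[0,0,0],[0,0,0],1],[[0,0,0],[0,0,0],1],[[0,0,0],[0,-0.5,0],1],[[0,0,0],[0,-0.5,0],1],[[0,0,0],[0,-0.5,0],1],[[0,0,0],[0,-0.5,0],1],[[0,0,0],[0,-0.5,0],1],[[0,0,0],[0,-0.5,0],1],[[0,0,0],[0,-0.5,0],1],[[0,0,0],[0,-0.5,0],1],[[0,0,0],[0,-0.5,0],1],[[0,0,0],[0,0,0],1],[[0,0,0],[0,0,0],1]])

```text
clock: 5.87
tool_pos: [0.4833, -0.1665, 0.1341]
orientation: [-180.0, 0.0, 1.5]
force: [0.3, -0.3, -4.0]
opening: 0.0618
```

```bash
python3 rd.py
```

```text
5.8667 [ 0.4833 -0.1665  0.1341] [-1.7999e+02  2.0000e-02  1.5000e+00] F [ 0.27 -0.33 -4.  ] Ftool [0.27 0.34 4.  ] Mtool [-0.0569 -0.0175 -0.0206] M [-0.0573  0.016   0.0206] 0.06175641488455796
```

Call:
servo_tool(rows=[[[0,0,0],[0,-0.9,0],1],[[0,0,0],[0,-0.9,0],1],[[0,0,0],[0,-0.9,0],1],[[0,0,0],[0,-0.9,0],1],[[0,0,0],[0,-0.9,0],1],[[0,0,0],[0,0,0],1],[[0,0,0],[0,0,0],1],[[0,0,0],[0,0,0],1],[[0,0,0],[0,0,0],1],[[0,0,0],[0,0.5,0],1],[[0,0,0],[0,0.5,0],1],[[0,0,0],[0,0.5,0],1],[[0,0,0],[0,0.5,0],1],[[0,0,0],[0,0.5,0],1],[[0,0,0],[0,0.5,0],1],[[0,0,0],[0,0.5,0],1],[[0,0,0],[0,0.5,0],1],[[0,0,0],[0,0.5,0],1],[[0,0,0],[0,0,0],1],[[0,0,0],[0,0,0],1]])

```text
clock: 7.53
tool_pos: [0.4805, -0.1669, 0.137]
orientation: [180.0, -0.2, 1.5]
force: [-0.6, 0.5, -4.4]
opening: 0.0614
```

```bash
python3 rd.py;python3 -c "
from h import *
snap('scene','s2.png');snap('wrist','w2.png')"; python3 rd.py
```

```text
7.5333 [ 0.4805 -0.1669  0.137 ] [180.    -0.18   1.5 ] F [-0.61  0.48 -4.42] Ftool [-0.61 -0.49  4.42] Mtool [-0.0282  0.0035  0.033 ] M [-0.028  -0.0043 -0.0331] 0.06144333273479325
7.6333 [ 0.4817 -0.1668  0.1361] [ 1.7999e+02 -8.0000e-02  1.5100e+00] F [ 0.55 -0.67 -4.77] Ftool [0.52 0.69 4.78] Mtool [-0.0175 -0.007  -0.0053] M [-0.0177  0.0065  0.0052] 0.06147997377607712
```

View pics/s2.png

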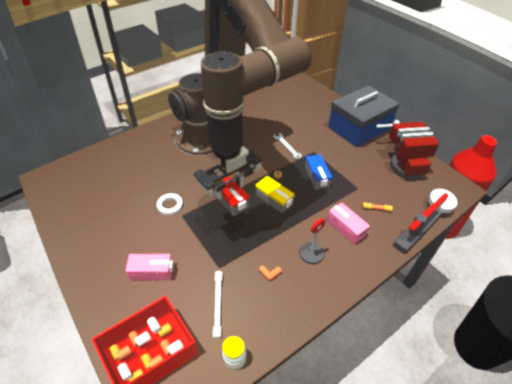

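View pics/w2.png

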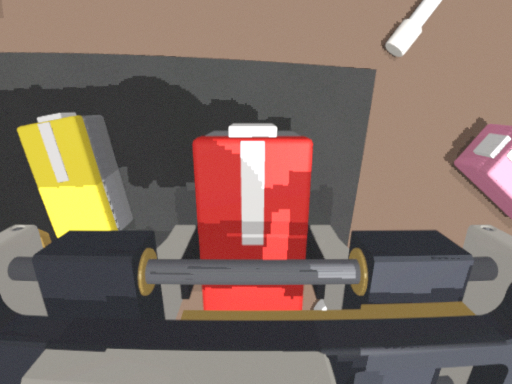

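Call:
servo_tool(rows=[[[0,0,0],[0,1,0],1],[[0,0,0],[0,1,0],1],[[0,0,0],[0,1,0],1],[[0,0,0],[0,1,0],1],[[0,0,0],[0,-1,0],1],[[0,0,0],[0,-1,0],1],[[0,0,0],[0,-1,0],1],[[0,0,0],[0,-1,0],1],[[0,0,0],[0,-1,0],1],[[0,0,0],[0,-1,0],1],[[0,0,0],[0,-1,0],1],[[0,0,0],[0,-1,0],1],[[0,0,0],[0,0,0],1],[[0,0,0],[0,0,0],1],[[0,0,0],[0,0,0],1],[[0,0,0],[0,0,0],1]])

```text
clock: 8.97
tool_pos: [0.4818, -0.1668, 0.1356]
orientation: [180.0, 23.9, 1.5]
force: [-0.8, 0.1, -3.9]
opening: 0.0619
```

```bash
python3 rd.py
```

```text
8.9667 [ 0.4818 -0.1668  0.1356] [179.99  23.87   1.5 ] F [-0.84  0.07 -3.91] Ftool [ 0.81 -0.09  3.92] Mtool [ 6.000e-04  2.002e+00 -4.600e-02] M [ 0.0716 -2.0008  0.0421] 0.06193606675121491
```

Call:
servo_tool(rows=[[[0,0,0],[0,0.8,0],1],[[0,0,0],[0,0.8,0],1],[[0,0,0],[0,0.8,0],1],[[0,0,0],[0,0.8,0],1],[[0,0,0],[0,0.8,0],1],[[0,0,0.01],[0,0,0],1],[[0,0,0.02],[0,0,0],1],[[0,0,0.02],[0,0,0],1],[[0,0,0.02],[0,0,0],1],[[0,0,0.02],[0,0,0],1],[[0,0,0.01],[0,0,0],1],[[0,0,0],[0,0,0],1],[[0,0,0],[0,0,0],1]])

```text
clock: 10.05
tool_pos: [0.4817, -0.1669, 0.0357]
orientation: [180.0, -0.0, 1.5]
force: [1.2, -0.5, -3.2]
opening: 0.0616
```

```bash
python3 rd.py
```

```text
10.05 [ 0.4817 -0.1669  0.0357] [ 1.7998e+02 -1.0000e-02  1.5200e+00] F [ 1.24 -0.49 -3.21] Ftool [1.22 0.52 3.21] Mtool [-0.0435  0.0374 -0.0579] M [-0.0425 -0.0385  0.0579] 0.06164123161955483
```

Call:
servo_tool(rows=[[[0,0,0.008],[0,0,0],1],[[0,0,0.006],[0,0,0],1],[[0,0,0.003],[0,0,0],1],[[0,0,0.002],[0,0,0],1],[[0,0,0.0005],[0,0,0],1],[[0,0,0],[0,0,0],1]])

```text
clock: 10.55
tool_pos: [0.4815, -0.1667, 0.0164]
orientation: [180.0, 0.0, 1.5]
force: [-4.3, 2.8, 7.8]
opening: 0.0617
```

```bash
python3 rd.py
```

```text
10.55 [ 0.4815 -0.1667  0.0164] [1.7999e+02 1.0000e-02 1.5200e+00] F [-4.27  2.83  7.81] Ftool [-4.19 -2.94 -7.81] Mtool [ 1.0548 -1.6659  0.016 ] M [ 1.0101  1.6933 -0.0165] 0.06171185846752812
```

Call:
servo_tool(rows=[[[0,0,0],[0,0,0],0],[[0,0,0],[0,0,0],0],[[0,0,0],[0,0,0],0],[[0,0,0],[0,0,0],0],[[0,0,0],[0,0,0],0],[[0,0,0],[0,0,0],0],[[0,0,-0.01],[0,0,0],0],[[0,0,-0.02],[0,0,0],0],[[0,0,-0.03],[0,0,0],0],[[0,0,-0.03],[0,0,0],0],[[0,0,0],[0,0,0],0],[[0,0,0],[0,0,0],0]])

```text
clock: 11.55
tool_pos: [0.4832, -0.1667, 0.1081]
orientation: [180.0, -0.3, 1.5]
force: [0.1, 0.7, -1.3]
opening: 0.0876
```

```bash
python3 rd.py; python3 -c "
from h import *
plan([.4796,.0223,.105],10.5,6,0)"
```

```text
11.55 [ 0.4832 -0.1667  0.1081] [179.99  -0.28   1.51] F [ 0.07  0.67 -1.25] Ftool [ 0.08 -0.67  1.26] Mtool [-0.0058 -0.0535  0.012 ] M [-0.0072  0.0533 -0.012 ] 0.08764037502430289
[[[0.0002,-0.0315,0.0005],[0.001,-0.008,-0.25],0],[[0.0011,-0.0315,0.0005],[0.001,-0.008,-0.25],0],[[0.0019,-0.0315,0.0005],[0.001,-0.008,-0.25],0],[[0.0027,-0.0314,0.0005],[0.001,-0.008,-0.25],0],[[0.0035,-0.0313,0.0005],[0.001,-0.008,-0.25],0],[[0.0043,-0.0312,0.0006],[0.001,-0.008,-0.25],0]]
end [0.4796 0.0223 0.105 ] [-1.7999e+02  1.0000e-02  1.0510e+01]
```

Call:
servo_tool(rows=[[[0.0005,-0.0315,0.0005],[0,0,-0.25],0],[[0.001,-0.0315,0.0005],[0,0,-0.25],0],[[0.002,-0.0315,0.0005],[0,0,-0.25],0],[[0.003,-0.0315,0.0005],[0,0,-0.25],0],[[0.0035,-0.0315,0.0005],[0,0,-0.25],0],[[0.0045,-0.031,0.0005],[0,0,-0.25],0],[[0,0,0],[0,0,0],0],[[0,0,0],[0,0,0],0]])

```text
clock: 12.22
tool_pos: [0.4783, 0.0238, 0.102]
orientation: [180.0, 0.1, 10.7]
force: [0.6, -0.2, -0.2]
opening: 0.0879
```

```bash
python3 rd.py
cat > chk.py <<'E'
import sys
from h import *
f,x,yy,yaw=sys.argv[1],*map(float,sys.argv[2:5])
w=cam('wrist'); im=snap('wrist',f)
y=np.radians(yaw);C=np.array([x,yy]);ax=np.array([np.cos(y),np.sin(y)]);ay=np.array([-ax[1],ax[0]])
for z in (.062,):
  p=proj(w,[[*(C+a*.065*ax+b*.031*ay),z] for a,b in [(1,1),(1,-1),(-1,-1),(-1,1)]])
  cv2.polylines(im,[p.astype(int)],True,(0,255,0),1)
cv2.imwrite('pics/v'+f,im)
E
python3 chk.py w3.png .4796 .0223 10.5
```

```text
12.2167 [0.4783 0.0238 0.102 ] [1.7999e+02 7.0000e-02 1.0670e+01] F [ 0.64 -0.21 -0.19] Ftool [0.59 0.32 0.19] Mtool [-0.1024  0.0278  0.0074] M [-0.0955 -0.0463 -0.0073] 0.08790370366062315
```

View pics/vw3.png

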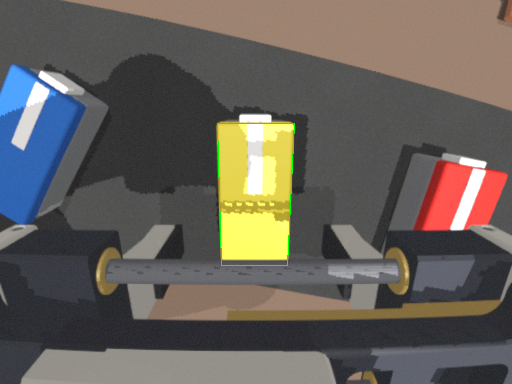

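Call:
servo_tool(rows=[[[0.0005,0.001,0.0175],[0,0,0],0],[[0,0,0.0175],[0,0,0],0],[[0,0,0.0175],[0,0,0],0],[[0,0,0.0175],[0,0,0],0],[[0,0,0.0175],[0,0,0],0],[[0,0,0],[0,0,0],1],[[0,0,0],[0,0,0],1],[[0,0,0],[0,0,0],1],[[0,0,0],[0,0,0],1],[[0,0,0],[0,0,0],1],[[0,0,0],[0,0,0],1],[[0,0,0],[0,0,0],1]])

```text
clock: 13.27
tool_pos: [0.4803, 0.0217, 0.016]
orientation: [-180.0, -0.1, 10.5]
force: [-0.3, -1.5, 7.0]
opening: 0.0617
```

Call:
servo_tool(rows=[[[0,0,-0.01],[0,0,0],1],[[0,0,-0.02],[0,0,0],1],[[0,0,-0.025],[0,0,0],1],[[0,0,-0.025],[0,0,0],1],[[0,0,-0.025],[0,0,0],1],[[0,0,-0.015],[0,0,0],1],[[0,0,0],[0,0,0],1],[[0,0,0],[0,0,0],1]])

```text
clock: 13.93
tool_pos: [0.4793, 0.0219, 0.1351]
orientation: [-179.9, -0.1, 10.5]
force: [-1.0, 0.3, -3.9]
opening: 0.0619
```

```bash
python3 rd.py
```

```text
13.9333 [0.4793 0.0219 0.1351] [-1.7994e+02 -6.0000e-02  1.0490e+01] F [-1.    0.26 -3.92] Ftool [-0.94 -0.43  3.92] Mtool [-0.057  -0.1184  0.0282] M [-0.0775  0.1061 -0.0281] 0.0618576243753958
```

Call:
servo_tool(rows=[[[0,0,0],[0,0.9,0],1],[[0,0,0],[0,0.9,0],1],[[0,0,0],[0,0.9,0],1],[[0,0,0],[0,0.9,0],1],[[0,0,0],[0,0.9,0],1],[[0,0,0],[0,0,0],1],[[0,0,0],[0,0,0],1],[[0,0,0],[0,0,0],1],[[0,0,0],[0,0,0],1],[[0,0,0],[0,-0.5,0],1],[[0,0,0],[0,-0.5,0],1],[[0,0,0],[0,-0.5,0],1],[[0,0,0],[0,-0.5,0],1],[[0,0,0],[0,-0.5,0],1],[[0,0,0],[0,-0.5,0],1],[[0,0,0],[0,-0.5,0],1],[[0,0,0],[0,-0.5,0],1],[[0,0,0],[0,-0.5,0],1],[[0,0,0],[0,0,0],1],[[0,0,0],[0,0,0],1]])

```text
clock: 15.6
tool_pos: [0.4833, 0.0185, 0.1397]
orientation: [-179.6, 1.0, 10.7]
force: [-0.6, -0.3, -3.6]
opening: 0.0622
```

```bash
python3 rd.py; python3 -c "
from h import *
snap('wrist','w4.png')"; python3 rd.py
```

```text
15.6 [0.4833 0.0185 0.1397] [-179.57    1.01   10.7 ] F [-0.63 -0.27 -3.58] Ftool [-0.61  0.18  3.59] Mtool [-0.1183 -0.0024 -0.0045] M [-0.1166 -0.0197  0.0065] 0.06220938832858379
15.65 [0.4829 0.0184 0.1402] [-179.56    0.94   10.71] F [-0.06 -0.48 -2.85] Ftool [-0.11  0.49  2.85] Mtool [-0.1291  0.0311 -0.035 ] M [-0.1204 -0.0547  0.0368] 0.0616132227519134
```

Call:
servo_tool(rows=[[[0,0,0],[0,-0.9,0],1],[[0,0,0],[0,-0.9,0],1],[[0,0,0],[0,-0.9,0],1],[[0,0,0],[0,-0.9,0],1],[[0,0,0],[0,-0.9,0],1],[[0,0,0],[0,0,0],1],[[0,0,0],[0,0,0],1],[[0,0,0],[0,0,0],1],[[0,0,0],[0,0,0],1],[[0,0,0],[0,0.5,0],1],[[0,0,0],[0,0.5,0],1],[[0,0,0],[0,0.5,0],1],[[0,0,0],[0,0.5,0],1],[[0,0,0],[0,0.5,0],1],[[0,0,0],[0,0.5,0],1],[[0,0,0],[0,0.5,0],1],[[0,0,0],[0,0.5,0],1],[[0,0,0],[0,0.5,0],1],[[0,0,0],[0,0,0],1],[[0,0,0],[0,0,0],1]])

```text
clock: 17.32
tool_pos: [0.4832, 0.0187, 0.1443]
orientation: [-179.5, 0.5, 10.8]
force: [0.5, -0.5, -3.2]
opening: 0.0615
```

```bash
python3 rd.py; python3 -c "
from h import *
snap('wrist','w5.png')"; python3 rd.py
```

```text
17.3167 [0.4832 0.0187 0.1443] [-179.48    0.53   10.79] F [ 0.46 -0.48 -3.21] Ftool [0.4  0.59 3.2 ] Mtool [-0.1246  0.1668  0.0342] M [-0.0916 -0.1869 -0.0346] 0.06148196313905399
17.3667 [0.484  0.0189 0.144 ] [-179.5     0.58   10.78] F [ 0.14  0.13 -3.64] Ftool [ 0.2  -0.07  3.64] Mtool [-0.0818  0.1047 -0.0142] M [-0.0606 -0.1183  0.0141] 0.06174045167452504
```

View pics/w5.png

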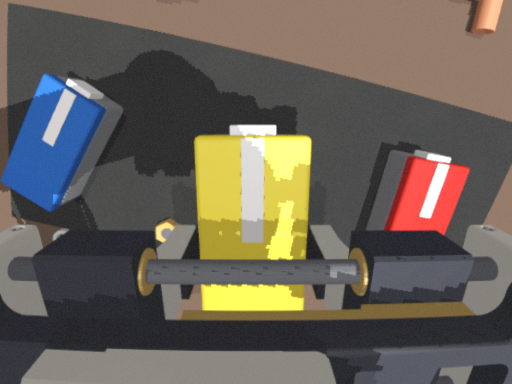

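```bash
cat > avg.py <<'E'
import sys
from h import *
n=int(sys.argv[1]) if len(sys.argv)>1 else 8
L=[]
for i in range(n):
    optics.snapshot('wrist'); o=telemetry.get_obs(); r=R.from_euler('xyz',o['orientation'],degrees=True)
    L.append(np.r_[o['tool_pos'],(r*R.from_euler('x',180,degrees=True)).as_euler('xyz',degrees=True),r.inv().apply(o['force']),r.inv().apply(o['moment'])])
L=np.array(L); print(o['clock'],'q',o['joint_pos'].round(2))
np.set_printoptions(suppress=True)
print('mean',L.mean(0).round(4)); print('sd',L.std(0).round(4))
E
python3 avg.py 8
```

```text
17.7667 q [ 24.95   5.7  -26.26  -0.74 -58.67  76.17]
mean [ 0.4847  0.019   0.1425  0.4678  0.7247 10.7428  0.2751  0.2164  3.4104
 -0.0755  0.0901  0.0004]
sd [0.0001 0.0001 0.0005 0.013  0.0518 0.0107 0.4842 0.6322 0.4694 0.0313
 0.0309 0.0403]
```

```bash
python3 -c "
from h import *
plan([.55,.022,.135],10.5,4,1)"
```

```text
[[[0.0162,0.0023,0.0015],[-0.019,0.032,0.01],1],[[0.0163,0.0023,0.0016],[-0.019,0.032,0.01],1],[[0.0162,0.0022,0.0016],[-0.019,0.032,0.01],1],[[0.0163,0.0023,0.0017],[-0.019,0.032,0.01],1]]
end [0.5501 0.022  0.135 ] [180.     0.    10.49]
```

Level up and move out a little from the inner reach limit, then rock again, measuring with averages.

Call:
servo_tool(rows=[[[0.0162,0.0023,0.0016],[-0.019,0.032,0.01],1],[[0.0162,0.0023,0.0016],[-0.019,0.032,0.01],1],[[0.0162,0.0023,0.0016],[-0.019,0.032,0.01],1],[[0.0162,0.0023,0.0016],[-0.019,0.032,0.01],1],[[0,0,0],[0,0,0],1],[[0,0,0],[0,0.9,0],1],[[0,0,0],[0,0.9,0],1],[[0,0,0],[0,0.9,0],1],[[0,0,0],[0,0.9,0],1],[[0,0,0],[0,0,0],1],[[0,0,0],[0,0,0],1],[[0,0,0],[0,0,0],1],[[0,0,0],[0,-0.4,0],1],[[0,0,0],[0,-0.4,0],1],[[0,0,0],[0,-0.4,0],1],[[0,0,0],[0,-0.4,0],1],[[0,0,0],[0,-0.4,0],1],[[0,0,0],[0,-0.4,0],1],[[0,0,0],[0,-0.4,0],1],[[0,0,0],[0,-0.4,0],1]])

```text
clock: 19.43
tool_pos: [0.5519, 0.0228, 0.1362]
orientation: [-179.9, -2.4, 10.5]
force: [0.7, -1.0, -3.5]
opening: 0.0619
```

Call:
servo_tool(rows=[[[0,0,0],[0,-0.3,0],1],[[0,0,0],[0,-0.1,0],1],[[0,0,0],[0,0,0],1],[[0,0,0],[0,0,0],1]])

```text
clock: 19.77
tool_pos: [0.5504, 0.0221, 0.1353]
orientation: [-180.0, -0.1, 10.5]
force: [0.7, 0.3, -3.8]
opening: 0.0615
```

```bash
python3 avg.py 8
```

```text
20.1667 q [ 22.68  11.6  -20.22   0.   -58.09  77.82]
mean [ 0.5497  0.0219  0.1357  0.02   -0.0963 10.5023 -0.1649 -0.1814  3.5579
 -0.056  -0.0188 -0.0133]
sd [0.0001 0.     0.0002 0.0015 0.0055 0.0058 0.6068 0.4783 0.2474 0.0215
 0.0272 0.0221]
```

Call:
servo_tool(rows=[[[0,0,0],[0,-0.9,0],1],[[0,0,0],[0,-0.9,0],1],[[0,0,0],[0,-0.9,0],1],[[0,0,0],[0,-0.9,0],1],[[0,0,0],[0,0,0],1],[[0,0,0],[0,0,0],1],[[0,0,0],[0,0,0],1],[[0,0,0],[0,0.4,0],1],[[0,0,0],[0,0.4,0],1],[[0,0,0],[0,0.4,0],1],[[0,0,0],[0,0.4,0],1],[[0,0,0],[0,0.4,0],1],[[0,0,0],[0,0.4,0],1],[[0,0,0],[0,0.4,0],1],[[0,0,0],[0,0.4,0],1],[[0,0,0],[0,0.3,0],1],[[0,0,0],[0,0.1,0],1],[[0,0,0],[0,0,0],1],[[0,0,0],[0,0,0],1]])

```text
clock: 21.75
tool_pos: [0.5496, 0.0219, 0.1367]
orientation: [-180.0, -0.1, 10.5]
force: [-0.5, 0.2, -2.5]
opening: 0.0619
```

```bash
python3 avg.py 8
```

```text
22.15 q [ 22.67  11.71 -20.18   0.   -58.11  77.82]
mean [ 0.55    0.0219  0.1355  0.0072 -0.0379 10.499  -0.008   0.1712  3.4242
 -0.041   0.0033  0.0069]
sd [0.0001 0.0001 0.0004 0.0066 0.0358 0.0085 0.4849 0.4916 0.4183 0.0326
 0.0186 0.0218]
```

```bash
python3 -c "
from h import *
e=plan([.480,.022,.08],10.5,4,1); plan([.480,.022,.024],10.5,4,1,start=e)"
```

```text
[[[-0.0172,-0.0032,0.0138],[-0.0,-0.0,-0.0],1],[[-0.0172,-0.0032,0.0138],[-0.0,-0.0,-0.0],1],[[-0.0171,-0.0033,0.0137],[-0.0,-0.0,-0.0],1],[[-0.0172,-0.0032,0.0138],[-0.0,-0.0,-0.0],1]]
end [0.48  0.022 0.08 ] [-1.800e+02 -1.000e-02  1.049e+01]
[[[0.0,-0.0,0.014],[-0.0,-0.0,-0.0],1],[[0.0,-0.0,0.014],[-0.0,-0.0,-0.0],1],[[0.0,-0.0,0.014],[-0.0,-0.0,-0.0],1],[[0.0,-0.0,0.014],[-0.0,-0.0,-0.0],1]]
end [0.48  0.022 0.024] [-1.800e+02 -1.000e-02  1.049e+01]
```

Call:
servo_tool(rows=[[[-0.0172,-0.0032,0.0138],[0,0,0],1],[[-0.0172,-0.0032,0.0138],[0,0,0],1],[[-0.0172,-0.0032,0.0138],[0,0,0],1],[[-0.0172,-0.0032,0.0138],[0,0,0],1],[[0,0,0.014],[0,0,0],1],[[0,0,0.014],[0,0,0],1],[[0,0,0.014],[0,0,0],1],[[0,0,0.014],[0,0,0],1],[[0,0,0],[0,0,0],1],[[0,0,0],[0,0,0],1]])

```text
clock: 22.98
tool_pos: [0.4796, 0.0217, 0.0238]
orientation: [180.0, 0.1, 10.5]
force: [-0.4, 0.6, -3.0]
opening: 0.0616
```

Call:
servo_tool(rows=[[[0,0,0.005],[0,0,0],1],[[0,0,0.003],[0,0,0],1],[[0,0,0],[0,0,0],1]])

```text
clock: 23.23
tool_pos: [0.4804, 0.0221, 0.0166]
orientation: [-180.0, -0.1, 10.5]
force: [-0.5, -0.5, 0.9]
opening: 0.0619
```

```bash
python3 rd.py
```

```text
23.2333 [0.4804 0.0221 0.0166] [-1.7998e+02 -1.2000e-01  1.0510e+01] F [-0.49 -0.51  0.88] Ftool [-0.57  0.41 -0.88] Mtool [-0.1886 -0.1359  0.032 ] M [-0.2102  0.0992 -0.0324] 0.061932757454154164
```

Call:
servo_tool(rows=[[[0,0,0.001],[0,0,0],1],[[0,0,0],[0,0,0],0],[[0,0,0],[0,0,0],0],[[0,0,0],[0,0,0],0],[[0,0,0],[0,0,0],0],[[0,0,0],[0,0,0],0],[[0,0,0],[0,0,0],0],[[0,0,-0.01],[0,0,0],0],[[0,0,-0.02],[0,0,0],0],[[0,0,-0.03],[0,0,0],0],[[0,0,-0.03],[0,0,0],0],[[0,0,0],[0,0,0],0]])

```text
clock: 24.23
tool_pos: [0.4833, 0.0229, 0.1106]
orientation: [-180.0, -0.5, 10.6]
force: [2.0, 0.5, -0.1]
opening: 0.0875
```

```bash
python3 rd.py;  python3 -c "
from h import *
plan([.4836,.232,.103],-24.1,8,0)"
```

```text
24.2333 [0.4833 0.0229 0.1106] [-179.95   -0.55   10.57] F [ 1.96  0.49 -0.12] Ftool [ 2.02 -0.12  0.14] Mtool [ 0.0097  0.2489 -0.0042] M [ 0.0552 -0.2429  0.0041] 0.08754439805702821
[[[0.0048,-0.0257,0.001],[-0.004,-0.011,0.722],0],[[0.0029,-0.026,0.001],[-0.004,-0.011,0.722],0],[[0.0009,-0.0261,0.001],[-0.004,-0.011,0.722],0],[[-0.0011,-0.0261,0.001],[-0.004,-0.011,0.722],0],[[-0.003,-0.026,0.001],[-0.004,-0.011,0.722],0],[[-0.005,-0.0256,0.001],[-0.004,-0.011,0.722],0],[[-0.0069,-0.0252,0.0009],[-0.004,-0.011,0.722],0],[[-0.0089,-0.0246,0.001],[-0.004,-0.011,0.722],0]]
end [0.4836 0.232  0.103 ] [-1.7998e+02  2.0000e-02 -2.4090e+01]
```

Call:
servo_tool(rows=[[[0.005,-0.0257,0.0005],[0,0,0.72],0],[[0.003,-0.026,0.0005],[0,0,0.72],0],[[0.001,-0.026,0.0005],[0,0,0.72],0],[[-0.001,-0.026,0.0005],[0,0,0.72],0],[[-0.003,-0.026,0.0005],[0,0,0.72],0],[[-0.005,-0.0256,0.0005],[0,0,0.72],0],[[-0.007,-0.025,0.0005],[0,0,0.72],0],[[-0.009,-0.0246,0.0005],[0,0,0.73],0],[[0,0,0],[0,0,0],0],[[0,0,0],[0,0,0],0],[[0,0,0],[0,0,0],0]])

```text
clock: 25.15
tool_pos: [0.48, 0.2305, 0.1009]
orientation: [180.0, -0.0, -24.0]
force: [-0.4, -0.3, -0.2]
opening: 0.088
```

```bash
python3 chk.py w6.png .4836 .232 -24.1; python3 rd.py; python3 -c "
from h import *
plan([.4836,.232,.102],-24.1,1,0)"
```

```text
25.2 [0.4801 0.2301 0.101 ] [-1.7999e+02 -2.0000e-02 -2.4090e+01] F [ 0.62 -0.11  0.41] Ftool [ 0.62 -0.15 -0.41] Mtool [-0.0753 -0.0367 -0.0429] M [-0.0538  0.0643  0.0429] 0.08792864832880033
[[[0.0025,-0.0031,-0.001],[-0.002,-0.004,0.002],0]]
end [0.4836 0.232  0.102 ] [180.    0.  -24.1]
```

View pics/vw6.png

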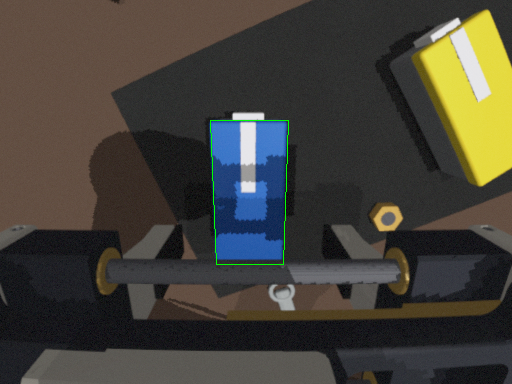

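Call:
servo_tool(rows=[[[0.0025,-0.003,0.0175],[0,0,0],0],[[0,0,0.0175],[0,0,0],0],[[0,0,0.0175],[0,0,0],0],[[0,0,0.0175],[0,0,0],0],[[0,0,0.016],[0,0,0],0],[[0,0,0],[0,0,0],1],[[0,0,0],[0,0,0],1],[[0,0,0],[0,0,0],1],[[0,0,0],[0,0,0],1],[[0,0,0],[0,0,0],1],[[0,0,0],[0,0,0],1],[[0,0,0],[0,0,0],1]])

```text
clock: 26.2
tool_pos: [0.4846, 0.2328, 0.0165]
orientation: [-179.9, -0.1, -24.1]
force: [0.4, -2.6, 6.5]
opening: 0.0618
```

Call:
servo_tool(rows=[[[0,0,-0.01],[0,0,0],1],[[0,0,-0.02],[0,0,0],1],[[0,0,-0.025],[0,0,0],1],[[0,0,-0.025],[0,0,0],1],[[0,0,-0.025],[0,0,0],1],[[0,0,-0.015],[0,0,0],1],[[0,0,0],[0,0,0],1],[[0,0,0],[0,0.9,0],1],[[0,0,0],[0,0.9,0],1],[[0,0,0],[0,0.9,0],1],[[0,0,0],[0,0.9,0],1],[[0,0,0],[0,0,0],1],[[0,0,0],[0,0,0],1],[[0,0,0],[0,0,0],1],[[0,0,0],[0,-0.4,0],1],[[0,0,0],[0,-0.4,0],1],[[0,0,0],[0,-0.4,0],1],[[0,0,0],[0,-0.4,0],1],[[0,0,0],[0,-0.4,0],1],[[0,0,0],[0,-0.4,0],1]])

```text
clock: 27.87
tool_pos: [0.4846, 0.2333, 0.1356]
orientation: [-179.8, -6.8, -24.2]
force: [0.2, -0.1, -3.3]
opening: 0.0618
```

Call:
servo_tool(rows=[[[0,0,0],[0,-0.4,0],1],[[0,0,0],[0,-0.4,0],1],[[0,0,0],[0,-0.3,0],1],[[0,0,0],[0,-0.1,0],1],[[0,0,0],[0,0,0],1],[[0,0,0],[0,0,0],1]])

```text
clock: 28.37
tool_pos: [0.4844, 0.2321, 0.1351]
orientation: [-180.0, 0.2, -24.2]
force: [-0.4, -0.1, -4.7]
opening: 0.0617
```

```bash
python3 avg.py 8
```

```text
28.7667 q [ 46.46  10.5  -21.6   -0.21 -57.93  19.55]
mean [  0.4837   0.2323   0.1353   0.0188   0.1782 -24.1185  -0.0981  -0.0825
   4.3388  -0.0098   0.0178  -0.0058]
sd [0.0001 0.0001 0.0001 0.0067 0.0016 0.027  0.2639 0.63   0.4047 0.027
 0.0269 0.0334]
```

Call:
servo_tool(rows=[[[0,0,0],[0,-0.9,0],1],[[0,0,0],[0,-0.9,0],1],[[0,0,0],[0,-0.9,0],1],[[0,0,0],[0,-0.9,0],1],[[0,0,0],[0,0,0],1],[[0,0,0],[0,0,0],1],[[0,0,0],[0,0,0],1],[[0,0,0],[0,0.4,0],1],[[0,0,0],[0,0.4,0],1],[[0,0,0],[0,0.4,0],1],[[0,0,0],[0,0.4,0],1],[[0,0,0],[0,0.4,0],1],[[0,0,0],[0,0.4,0],1],[[0,0,0],[0,0.4,0],1],[[0,0,0],[0,0.4,0],1],[[0,0,0],[0,0.3,0],1],[[0,0,0],[0,0.1,0],1],[[0,0,0],[0,0,0],1],[[0,0,0],[0,0,0],1]])

```text
clock: 30.35
tool_pos: [0.4834, 0.2328, 0.136]
orientation: [-179.9, 0.2, -24.0]
force: [0.3, -1.2, -3.9]
opening: 0.0617
```

```bash
python3 avg.py 8
```

```text
30.75 q [ 46.37  10.56 -21.56  -0.22 -57.95  19.56]
mean [  0.4842   0.2322   0.1353   0.0224   0.207  -24.162   -0.0495   0.1534
   4.6627   0.0051   0.0386  -0.0071]
sd [0.0002 0.0002 0.0002 0.0259 0.0017 0.0339 0.3828 0.3994 0.5338 0.0248
 0.0323 0.0205]
```

Call:
servo_tool(rows=[[[0,0,0],[0,-1,0],1],[[0,0,0],[0,-1,0],1],[[0,0,0],[0,-1,0],1],[[0,0,0],[0,-1,0],1],[[0,0,0],[0,-1,0],1],[[0,0,0],[0,-1,0],1],[[0,0,0],[0,0,0],1]])

```text
clock: 31.33
tool_pos: [0.4854, 0.2298, 0.1301]
orientation: [179.6, 36.8, -24.7]
force: [0.8, -0.1, -6.6]
opening: 0.0614
```

Run:
```python
from h import *
for i in range(10):
    o=telemetry.get_obs(); r=R.from_euler('xyz',o['orientation'],degrees=True)
    print(round(o['clock'],3),o['orientation'].round(2),o['tool_pos'].round(4),r.inv().apply(o['force']).round(2),r.inv().apply(o['moment']).round(3))
    optics.snapshot('wrist')
```

```text
31.333 [179.59  36.8  -24.66] [0.4854 0.2298 0.1301] [ 4.57 -0.32  4.85] [0.03  3.462 0.018]
31.383 [179.67  36.45 -24.6 ] [0.4854 0.2303 0.1311] [2.82 0.11 4.42] [-0.019  3.059  0.025]
31.433 [179.81  36.24 -24.42] [0.4851 0.231  0.1327] [ 2.2  -0.    3.48] [0.043 2.925 0.027]
31.483 [179.94  36.12 -24.25] [0.4848 0.2317 0.1342] [ 1.89 -0.73  2.79] [-0.023  2.896 -0.042]
31.533 [-179.96   36.05  -24.13] [0.4844 0.2322 0.1354] [1.1  0.12 3.81] [-0.015  2.907 -0.006]
31.583 [-179.89   36.02  -24.04] [0.4841 0.2325 0.1362] [1.94 0.19 3.54] [ 0.01   2.947 -0.004]
31.633 [-179.86   36.02  -23.99] [0.4839 0.2328 0.1367] [ 2.87 -0.47  3.57] [0.026 2.907 0.019]
31.683 [-179.84   36.03  -23.96] [0.4838 0.2329 0.1368] [ 1.67 -0.64  3.5 ] [-0.066  2.888 -0.026]
31.733 [-179.84   36.04  -23.96] [0.4837 0.2329 0.1369] [2.95 0.24 3.83] [-0.038  2.975  0.037]
31.783 [-179.85   36.06  -23.97] [0.4837 0.2329 0.1368] [2.11 0.07 3.26] [-0.013  3.014 -0.02 ]
```

Call:
servo_tool(rows=[[[0,0,0],[0,0.4,0],1],[[0,0,0],[0,0.4,0],1],[[0,0,0],[0,0.4,0],1],[[0,0,0],[0,0.4,0],1],[[0,0,0],[0,0.4,0],1],[[0,0,0],[0,0.4,0],1],[[0,0,0],[0,0.4,0],1],[[0,0,0],[0,0.4,0],1],[[0,0,0],[0,0.4,0],1],[[0,0,0],[0,0.4,0],1],[[0,0,0],[0,0.4,0],1],[[0,0,0],[0,0.3,0],1],[[0,0,0],[0,0.3,0],1],[[0,0,0],[0,0.3,0],1],[[0,0,0],[0,0.2,0],1],[[0,0,0],[0,0.2,0],1],[[0,0,0],[0,0.1,0],1],[[0,0,0],[0,0.1,0],1],[[0,0,0],[0,0.05,0],1],[[0,0,0],[0,0,0],1]])

```text
clock: 33.5
tool_pos: [0.4836, 0.2322, 0.1355]
orientation: [-180.0, 0.5, -24.1]
force: [0.5, -0.9, -4.8]
opening: 0.0617
```

```bash
python3 avg.py 10
```

```text
34.0 q [ 46.17  10.67 -21.28  -0.55 -58.22  19.96]
mean [  0.484    0.2321   0.1353   0.0081   0.5027 -24.1586  -0.0394   0.1345
   4.4217  -0.0111   0.0348   0.0058]
sd [0.0001 0.     0.0001 0.0047 0.0049 0.0109 0.4038 0.5341 0.3821 0.0245
 0.0246 0.0178]
```

Call:
servo_tool(rows=[[[0,0,0],[0,1,0],1],[[0,0,0],[0,1,0],1],[[0,0,0],[0,1,0],1],[[0,0,0],[0,1,0],1],[[0,0,0],[0,1,0],1],[[0,0,0],[0,1,0],1],[[0,0,0],[0,0,0],1],[[0,0,0],[0,0,0],1],[[0,0,0],[0,0,0],1]])

```text
clock: 34.75
tool_pos: [0.4856, 0.2302, 0.1359]
orientation: [179.7, -32.7, -24.2]
force: [0.6, -0.7, -4.0]
opening: 0.0618
```

```bash
python3 avg.py 6
```

```text
35.05 q [ 64.53   4.39 -54.59  51.7  -43.65 -41.29]
mean [  0.4861   0.2302   0.1362  -0.2274 -32.7661 -24.3377  -2.4019   0.176
   3.4911   0.0329  -2.7136  -0.0053]
sd [0.0001 0.0002 0.0001 0.0181 0.0262 0.0165 0.4436 0.2961 0.2949 0.0141
 0.0323 0.0195]
```

Call:
servo_tool(rows=[[[0,0,0],[0,-0.4,0],1],[[0,0,0],[0,-0.4,0],1],[[0,0,0],[0,-0.4,0],1],[[0,0,0],[0,-0.4,0],1],[[0,0,0],[0,-0.4,0],1],[[0,0,0],[0,-0.4,0],1],[[0,0,0],[0,-0.4,0],1],[[0,0,0],[0,-0.4,0],1],[[0,0,0],[0,-0.4,0],1],[[0,0,0],[0,-0.4,0],1],[[0,0,0],[0,-0.4,0],1],[[0,0,0],[0,-0.3,0],1],[[0,0,0],[0,-0.3,0],1],[[0,0,0],[0,-0.3,0],1],[[0,0,0],[0,-0.2,0],1],[[0,0,0],[0,-0.2,0],1],[[0,0,0],[0,-0.1,0],1],[[0,0,0],[0,-0.1,0],1],[[0,0,0],[0,-0.05,0],1],[[0,0,0],[0,0,0],1]])

```text
clock: 36.72
tool_pos: [0.4856, 0.2297, 0.1357]
orientation: [179.7, 2.9, -24.4]
force: [0.3, 0.6, -4.4]
opening: 0.0615
```

```bash
python3 avg.py 10
```

```text
37.2167 q [ 44.16  11.85 -18.73  -2.95 -60.75  22.92]
mean [  0.4854   0.2299   0.1358  -0.2675   2.8598 -24.4008  -0.0373  -0.2566
   4.24     0.0087   0.2348  -0.0037]
sd [0.0001 0.0001 0.0001 0.0052 0.0032 0.0114 0.2959 0.4059 0.4911 0.0216
 0.0177 0.0268]
```

```bash
python3 -c "
from h import *
e=plan([.4836,.232,.08],-24.1,4,1); plan([.4836,.232,.024],-24.1,4,1,start=e)"
```

```text
[[[0.0001,-0.0003,0.014],[0.011,0.119,-0.012],1],[[-0.0001,-0.0003,0.014],[0.011,0.119,-0.012],1],[[-0.0003,-0.0004,0.0139],[0.011,0.119,-0.012],1],[[-0.0005,-0.0003,0.014],[0.011,0.119,-0.012],1]]
end [0.4836 0.232  0.08  ] [-1.7999e+02  1.0000e-02 -2.4110e+01]
[[[-0.0,0.0,0.014],[-0.0,0.0,-0.0],1],[[-0.0,0.0,0.014],[-0.0,0.0,-0.0],1],[[-0.0,0.0,0.014],[-0.0,0.0,-0.0],1],[[-0.0,0.0,0.014],[-0.0,0.0,-0.0],1]]
end [0.4836 0.232  0.024 ] [-1.7999e+02  1.0000e-02 -2.4110e+01]
```

Call:
servo_tool(rows=[[[0,-0.0003,0.014],[0.011,0.119,-0.012],1],[[0,-0.0003,0.014],[0.011,0.119,-0.012],1],[[-0.0003,-0.0003,0.014],[0.011,0.119,-0.012],1],[[-0.0005,-0.0003,0.014],[0.011,0.119,-0.012],1],[[0,0,0.014],[0,0,0],1],[[0,0,0.014],[0,0,0],1],[[0,0,0.014],[0,0,0],1],[[0,0,0.014],[0,0,0],1],[[0,0,0],[0,0,0],1],[[0,0,0],[0,0,0],1]])

```text
clock: 38.05
tool_pos: [0.4834, 0.2315, 0.0235]
orientation: [179.9, 0.0, -24.1]
force: [1.6, 0.4, -3.4]
opening: 0.0614
```

Call:
servo_tool(rows=[[[0,0,0.005],[0,0,0],1],[[0,0,0.003],[0,0,0],1],[[0,0,0],[0,0,0],1]])

```text
clock: 38.3
tool_pos: [0.4842, 0.2323, 0.0165]
orientation: [-179.9, -0.0, -24.1]
force: [-0.1, 0.3, -4.4]
opening: 0.0617
```

```bash
python3 rd.py
```

```text
38.3 [0.4842 0.2323 0.0165] [-1.7992e+02 -3.0000e-02 -2.4100e+01] F [-0.09  0.29 -4.44] Ftool [-0.2  -0.22  4.44] Mtool [0.0921 0.0376 0.0503] M [ 0.0687 -0.0718 -0.0503] 0.06165875780160884
```

Call:
servo_tool(rows=[[[0,0,0.001],[0,0,0],1],[[0,0,0.001],[0,0,0],1],[[0,0,0],[0,0,0],1]])

```text
clock: 38.55
tool_pos: [0.4843, 0.2323, 0.0164]
orientation: [-179.9, -0.1, -24.1]
force: [-7.3, -1.7, 18.4]
opening: 0.0619
```

```bash
python3 rd.py
```

```text
38.55 [0.4843 0.2323 0.0164] [-1.799e+02 -6.000e-02 -2.407e+01] F [-7.34 -1.72 18.37] Ftool [ -5.98   4.53 -18.38] Mtool [-1.8777 -2.422   0.1009] M [-0.7264  2.9774 -0.0985] 0.06194216906818739
```

Call:
servo_tool(rows=[[[0,0,-0.001],[0,0,0],1],[[0,0,0],[0,0,0],0],[[0,0,0],[0,0,0],0],[[0,0,0],[0,0,0],0],[[0,0,0],[0,0,0],0],[[0,0,0],[0,0,0],0],[[0,0,-0.01],[0,0,0],0],[[0,0,-0.02],[0,0,0],0],[[0,0,-0.03],[0,0,0],0],[[0,0,-0.03],[0,0,0],0],[[0,0,0],[0,0,0],0],[[0,0,0],[0,0,0],0]])

```text
clock: 39.55
tool_pos: [0.4848, 0.2329, 0.1075]
orientation: [-179.7, -0.1, -24.1]
force: [-0.2, 0.4, -0.4]
opening: 0.0876
```

Run:
```python
from h import *
snap('top','t3.png')
o=telemetry.get_obs(); print(o['clock'],o['tool_pos'],o['orientation'])
plan([.4817,-.1668,.103],1.5,12,0)
```

```text
39.6 [0.48387968 0.23211819 0.10589307] [-1.79883563e+02 -1.73130216e-02 -2.41291527e+01]
[[[0.0134,0.0304,0.0002],[-0.002,-0.001,-0.356],0],[[0.0123,0.0309,0.0002],[-0.002,-0.001,-0.356],0],[[0.0111,0.0313,0.0002],[-0.002,-0.001,-0.356],0],[[0.0099,0.0317,0.0002],[-0.002,-0.001,-0.356],0],[[0.0088,0.0321,0.0002],[-0.002,-0.001,-0.356],0],[[0.0076,0.0324,0.0002],[-0.002,-0.001,-0.356],0],[[0.0063,0.0326,0.0002],[-0.002,-0.001,-0.356],0],[[0.0051,0.0329,0.0002],[-0.002,-0.001,-0.356],0],[[0.0039,0.033,0.0002],[-0.002,-0.001,-0.356],0],[[0.0027,0.0331,0.0003],[-0.002,-0.001,-0.356],0],[[0.0014,0.0332,0.0002],[-0.002,-0.001,-0.356],0],[[0.0002,0.0333,0.0003],[-0.002,-0.001,-0.356],0]]
end [ 0.4817 -0.1668  0.103 ] [1.7997e+02 4.0000e-02 1.5000e+00]
```

View pics/t3.png

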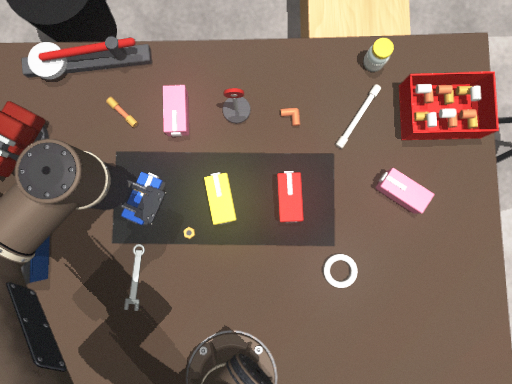

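Call:
servo_tool(rows=[[[0.0135,0.0304,0.0002],[0,0,-0.356],0],[[0.0123,0.0309,0.0002],[0,0,-0.356],0],[[0.011,0.0313,0.0002],[0,0,-0.356],0],[[0.01,0.0317,0.0002],[0,0,-0.356],0],[[0.0088,0.032,0.0002],[0,0,-0.356],0],[[0.0076,0.0324,0.0002],[0,0,-0.356],0],[[0.0063,0.0326,0.0002],[0,0,-0.356],0],[[0.005,0.033,0.0002],[0,0,-0.356],0],[[0.004,0.033,0.0002],[0,0,-0.356],0],[[0.0027,0.033,0.0002],[0,0,-0.356],0],[[0.0014,0.0332,0.0002],[0,0,-0.356],0],[[0.0002,0.0333,0.0002],[0,0,-0.356],0],[[0,0,0],[0,0,0],0],[[0,0,0],[0,0,0],0]])

```text
clock: 40.77
tool_pos: [0.4804, -0.1686, 0.1011]
orientation: [-180.0, 0.2, 1.3]
force: [-0.4, -0.1, 0.3]
opening: 0.0879
```

```bash
python3 chk.py w7.png .4817 -.1668 1.5; python3 -c "
from h import *
plan([.4817,-.1668,.1025],1.5,1,0); print(telemetry.get_obs()['clock'])"
```

```text
[[[0.001,-0.0008,-0.0012],[-0.003,0.022,-0.022],0]]
end [ 0.4817 -0.1668  0.1025] [-180.     0.     1.5]
40.8167
```

View pics/vw7.png

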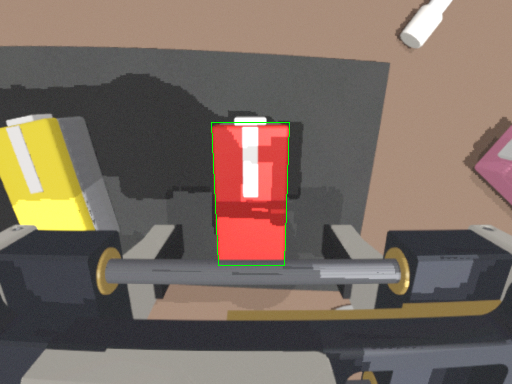

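Call:
servo_tool(rows=[[[0.0005,-0.001,0.0175],[0,0.02,-0.02],0],[[0,0,0.0175],[0,0,0],0],[[0,0,0.0175],[0,0,0],0],[[0,0,0.0175],[0,0,0],0],[[0,0,0.0165],[0,0,0],0],[[0,0,0],[0,0,0],1],[[0,0,0],[0,0,0],1],[[0,0,0],[0,0,0],1],[[0,0,0],[0,0,0],1],[[0,0,0],[0,0,0],1],[[0,0,0],[0,0,0],1],[[0,0,0],[0,0,0],1]])

```text
clock: 41.82
tool_pos: [0.4831, -0.1658, 0.017]
orientation: [-180.0, -0.2, 1.6]
force: [-0.9, 2.6, 6.7]
opening: 0.0619
```

Call:
servo_tool(rows=[[[0,0,-0.01],[0,0,0],1],[[0,0,-0.02],[0,0,0],1],[[0,0,-0.025],[0,0,0],1],[[0,0,-0.025],[0,0,0],1],[[0,0,-0.025],[0,0,0],1],[[0,0,-0.015],[0,0,0],1],[[0,0,0],[0,0,0],1],[[0,0,0],[0,0,0],1],[[0,0,0],[0,0,0],1]])

```text
clock: 42.57
tool_pos: [0.4807, -0.1659, 0.1347]
orientation: [-179.9, 0.0, 1.6]
force: [0.4, -0.9, -5.4]
opening: 0.0617
```

```bash
python3 avg.py 8
```

```text
42.9667 q [ 3.090e+00  7.860e+00 -2.498e+01 -1.000e-02 -5.710e+01  8.855e+01]
mean [ 0.4813 -0.166   0.1348  0.0199  0.0076  1.6208 -0.0901  0.1477  4.5497
 -0.036  -0.0199 -0.0107]
sd [0.0004 0.     0.0004 0.0108 0.0393 0.0111 0.4506 0.6475 0.4898 0.0388
 0.0492 0.032 ]
```

Call:
servo_tool(rows=[[[0,0,0],[0,0.9,0],1],[[0,0,0],[0,0.9,0],1],[[0,0,0],[0,0.9,0],1],[[0,0,0],[0,0.9,0],1],[[0,0,0],[0,0,0],1],[[0,0,0],[0,0,0],1],[[0,0,0],[0,0,0],1],[[0,0,0],[0,-0.4,0],1],[[0,0,0],[0,-0.4,0],1],[[0,0,0],[0,-0.4,0],1],[[0,0,0],[0,-0.4,0],1],[[0,0,0],[0,-0.4,0],1],[[0,0,0],[0,-0.4,0],1],[[0,0,0],[0,-0.4,0],1],[[0,0,0],[0,-0.4,0],1],[[0,0,0],[0,-0.3,0],1],[[0,0,0],[0,-0.1,0],1],[[0,0,0],[0,0,0],1],[[0,0,0],[0,0,0],1],[[0,0,0],[0,0,0],1]])

```text
clock: 44.63
tool_pos: [0.482, -0.166, 0.1358]
orientation: [-180.0, -0.1, 1.6]
force: [-0.1, 0.0, -4.2]
opening: 0.0617
```

```bash
python3 avg.py 8
```

```text
45.0333 q [ 3.090e+00  7.780e+00 -2.497e+01 -1.000e-02 -5.710e+01  8.855e+01]
mean [ 0.4819 -0.166   0.1361  0.0113 -0.153   1.6312 -0.346   0.1943  4.4439
 -0.0433  0.0601  0.0122]
sd [0.0001 0.     0.0001 0.0016 0.0064 0.002  0.5907 0.4768 0.1721 0.0249
 0.0258 0.0246]
```

Call:
servo_tool(rows=[[[0,0,0],[0,-0.9,0],1],[[0,0,0],[0,-0.9,0],1],[[0,0,0],[0,-0.9,0],1],[[0,0,0],[0,-0.9,0],1],[[0,0,0],[0,0,0],1],[[0,0,0],[0,0,0],1],[[0,0,0],[0,0,0],1],[[0,0,0],[0,0.4,0],1],[[0,0,0],[0,0.4,0],1],[[0,0,0],[0,0.4,0],1],[[0,0,0],[0,0.4,0],1],[[0,0,0],[0,0.4,0],1],[[0,0,0],[0,0.4,0],1],[[0,0,0],[0,0.4,0],1],[[0,0,0],[0,0.4,0],1],[[0,0,0],[0,0.3,0],1],[[0,0,0],[0,0.1,0],1],[[0,0,0],[0,0,0],1],[[0,0,0],[0,0,0],1],[[0,0,0],[0,0,0],1]])

```text
clock: 46.7
tool_pos: [0.4822, -0.1661, 0.1363]
orientation: [-180.0, -0.1, 1.6]
force: [0.3, -0.2, -3.7]
opening: 0.0618
```

```bash
python3 avg.py 8
```

```text
47.1 q [ 3.090e+00  7.860e+00 -2.495e+01 -1.000e-02 -5.711e+01  8.855e+01]
mean [ 0.4822 -0.166   0.1356  0.0076 -0.071   1.6352  0.1956  0.142   4.349
 -0.0467 -0.0538 -0.0056]
sd [0.0001 0.     0.0002 0.0014 0.0139 0.0026 0.492  0.2901 0.6186 0.038
 0.0279 0.0216]
```

```bash
cat > fit.py <<'E'
from h import *
from scipy.optimize import minimize
ims={'top':(cv2.imread('pics/top0.png'),(215,80,40,24)),'scene':(cv2.imread('pics/scene0.png'),(300,210,35,35))}
S=8; data={}
for n,(im,(x,y,w,h)) in ims.items():
    b=im[y:y+h,x:x+w].astype(float); 
    red=np.clip((b[...,2]-np.maximum(b[...,1],b[...,0])-30)/80,0,1)
    data[n]=(cam(n),x,y,w,h,red)
    cv2.imwrite(f'pics/d_{n}.png',cv2.resize(im[y:y+h,x:x+w],None,fx=12,fy=12,interpolation=cv2.INTER_NEAREST))
a=np.linspace(0,2*np.pi,60,endpoint=False)
def sil(c,x,y,w,h,p):
    X,Y,Z,yaw=p; cy,sy=np.cos(yaw),np.sin(yaw); m=np.zeros((h*S,w*S),np.uint8)
    pts=np.concatenate([np.c_[X+d*cy-.026*np.cos(a)*sy, Y+d*sy+.026*np.cos(a)*cy, Z+.026*np.sin(a)] for d in(-.005,.005)])
    q=proj(c,pts); hull=cv2.convexHull(((q-[x,y]+.5)*S).astype(np.int32)); cv2.fillPoly(m,[hull],1)
    out=m.astype(float); 
    return cv2.resize(out,(w,h),interpolation=cv2.INTER_AREA)
def cost(p,names=('top','scene')):
    e=0
    for n in names:
        c,x,y,w,h,red=data[n]; s=sil(c,x,y,w,h,p)
        # ignore white centre: count only mismatch; closing of red
        rr=np.maximum(red,cv2.morphologyEx(red,cv2.MORPH_CLOSE,np.ones((5,5))))
        e+=((s-rr)**2).sum()
    return e
for names in (('top','scene'),('top',),('scene',)):
    best=None
    for yaw in np.radians([-20,-10,0,10,20]):
        f=lambda v:cost([v[0],v[1],v[2] ,v[3]],names)+((v[2]-.15)/.002)**2
        r=minimize(f,[.738,-.023,.15,yaw],method='Nelder-Mead',options=dict(initial_simplex=np.array([[.738,-.023,.15,yaw]]+[np.array([.738,-.023,.15,yaw])+np.eye(4)[i]*[.006,.006,.004,.1][i] for i in range(4)]),maxiter=300))
        if best is None or r.fun<best.fun: best=r
        print(names,np.degrees(yaw),r.x[:3].round(4),np.degrees(r.x[3]).round(1),round(r.fun,2))
E
python3 fit.py
```

```text
('top', 'scene') -20.0 [ 0.7362 -0.0239  0.1551] -1.0 94.26
('top', 'scene') -10.0 [ 0.7363 -0.0242  0.1552] -0.5 94.74
('top', 'scene') 0.0 [ 0.7361 -0.0239  0.1554] -1.4 94.34
('top', 'scene') 10.0 [ 0.7364 -0.0239  0.1554] -0.3 94.54
('top', 'scene') 20.0 [ 0.7361 -0.024   0.1554] -1.0 94.09
('top',) -20.0 [ 0.7388 -0.0236  0.1492] -1.7 40.44
('top',) -10.0 [ 0.7387 -0.0239  0.1496] -1.8 40.61
('top',) 0.0 [ 0.7388 -0.0231  0.1496] -0.3 40.41
('top',) 10.0 [ 0.7389 -0.0234  0.1494] -0.3 40.31
('top',) 20.0 [ 0.739  -0.0237  0.1495] -1.2 40.35
('scene',) -20.0 [ 0.7316 -0.0201  0.15  ] 2.5 39.54
('scene',) -10.0 [ 0.7318 -0.0207  0.15  ] 1.7 39.36
('scene',) 0.0 [ 0.7314 -0.0204  0.15  ] 2.5 39.5
('scene',) 10.0 [ 0.7318 -0.0207  0.15  ] 1.7 39.36
('scene',) 20.0 [ 0.7315 -0.0202  0.15  ] 2.2 39.48
```

```bash
python3 -c "
import cv2,numpy as np
a=cv2.imread('pics/d_top.png');b=cv2.imread('pics/d_scene.png')
print(a.shape,b.shape);h=max(a.shape[0],b.shape[0])
p=lambda i:cv2.copyMakeBorder(i,0,h-i.shape[0],0,0,0)
o=np.hstack([p(a),p(b)]);cv2.imwrite('pics/d.png',cv2.resize(o,None,fx=.85,fy=.85))"
```

```text
(288, 480, 3) (420, 420, 3)
```

View pics/d.png

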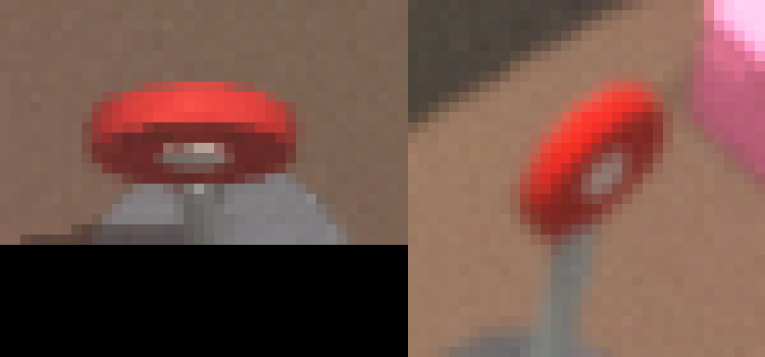

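```bash
python3 -c "
from h import *
plan([.582,-.023,.134],-.5,8,1)"
```

```text
[[[0.013,-0.0175,0.0002],[-0.0,-0.002,0.044],1],[[0.0129,-0.0176,0.0002],[-0.0,-0.002,0.044],1],[[0.0128,-0.0176,0.0002],[-0.0,-0.002,0.044],1],[[0.0128,-0.0177,0.0002],[-0.0,-0.002,0.044],1],[[0.0127,-0.0178,0.0002],[-0.0,-0.002,0.044],1],[[0.0126,-0.0178,0.0002],[-0.0,-0.002,0.044],1],[[0.0125,-0.0179,0.0002],[-0.0,-0.002,0.044],1],[[0.0124,-0.0179,0.0003],[-0.0,-0.002,0.044],1]]
end [ 0.582 -0.023  0.134] [-1.7999e+02  2.0000e-02 -4.8000e-01]
```

Call:
servo_tool(rows=[[[0.013,-0.0175,0.0002],[0,0,0.044],1],[[0.013,-0.0175,0.0002],[0,0,0.044],1],[[0.013,-0.0175,0.0002],[0,0,0.044],1],[[0.013,-0.0178,0.0002],[0,0,0.044],1],[[0.0127,-0.0178,0.0002],[0,0,0.044],1],[[0.0125,-0.0178,0.0002],[0,0,0.044],1],[[0.0125,-0.018,0.0002],[0,0,0.044],1],[[0.0125,-0.018,0.0002],[0,-0.01,0.044],1],[[0,0,0],[0,0,0],1],[[0,0,0],[0,0,0],1],[[0,0,0],[0,0,0],1]])

```text
clock: 48.02
tool_pos: [0.582, -0.0229, 0.134]
orientation: [180.0, 0.0, -0.5]
force: [0.2, -0.6, -4.7]
opening: 0.0613
```

```bash
python3 rd.py
cat > fin.py <<'E'
from h import *
import sys
o=telemetry.get_obs(); C=o['tool_pos']+[0,0,.0165]
r=R.from_euler('xyz',o['orientation'],degrees=True)*R.from_euler('x',180,degrees=True)
for n in('scene','top','wrist'):
    c=cam(n); im=snap(n,f'f_{n}{sys.argv[1]}.png')
    S=4 if n!='wrist' else 1
    K=[(a,b,d) for a in(-1,1) for b in(-1,1) for d in(-1,1)]
    P=proj(c,[C+r.apply([.065*a,.031*b,.029*d]) for a,b,d in K])
    L=proj(c,[C+r.apply([.071,0,0]),np.array([.733,-.023,.15])])
    x0,y0=(0,0) if n=='wrist' else (np.floor(P.min(0)).astype(int)-30)
    cr=im[y0:y0+130,x0:x0+190] if n!='wrist' else im
    cr=cv2.resize(cr,None,fx=S,fy=S,interpolation=cv2.INTER_CUBIC)
    f=lambda q:tuple(int(v) for v in ((q-[x0,y0]+.5)*S))
    for i in range(8):
        for j in range(i):
            if sum(abs(u-v) for u,v in zip(K[i],K[j]))==2: cv2.line(cr,f(P[i]),f(P[j]),(0,255,0),1)
    cv2.line(cr,f(L[0]),f(L[1]),(255,255,0),1)
    cv2.imwrite(f'pics/fv_{n}{sys.argv[1]}.png',cr)
E
python3 fin.py 1
```

```text
48.0167 [ 0.582  -0.0229  0.134 ] [ 1.8e+02  2.0e-02 -4.6e-01] F [ 0.2  -0.63 -4.73] Ftool [0.2  0.63 4.73] Mtool [-0.1319 -0.0876 -0.0154] M [-0.1312  0.0886  0.0154] 0.06130908977935943
```

View pics/fv_scene1.png

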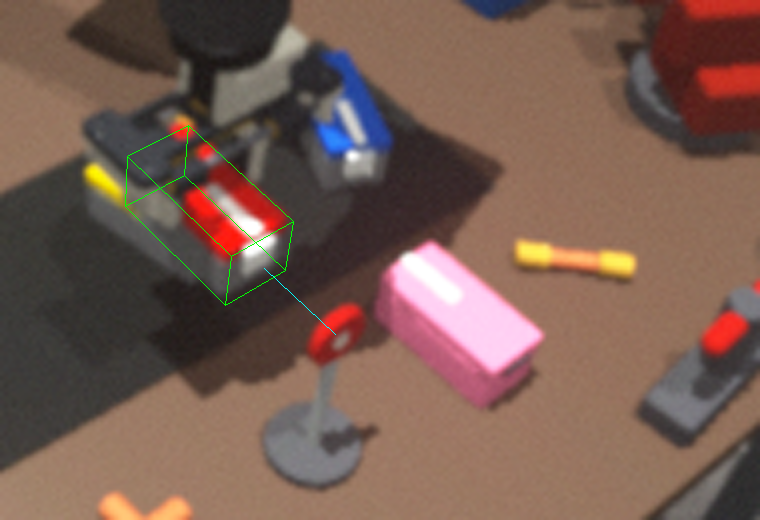

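View pics/fv_top1.png

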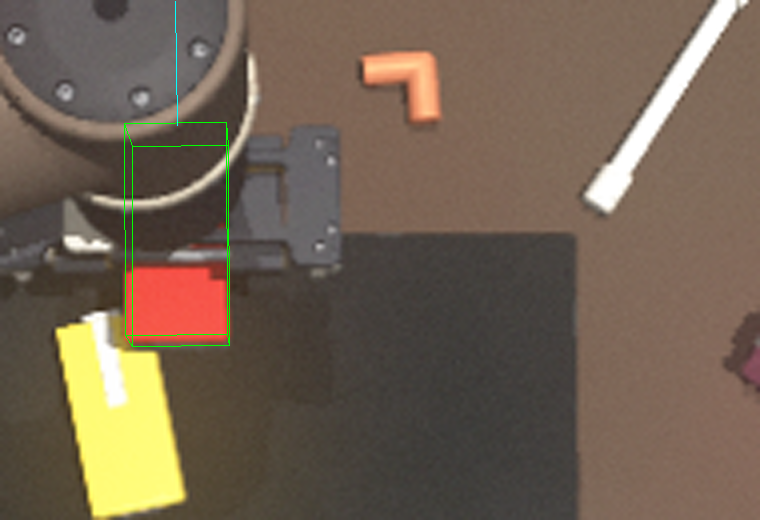

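View pics/fv_wrist1.png

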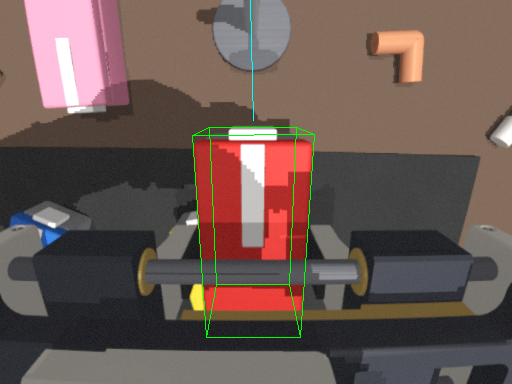

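Run:
```python
from h import *
for f,c in (('w2.png','red'),('f_wrist1.png','red'),('w4.png','y'),('w5.png','y')):
    im=cv2.imread('pics/'+f).astype(int)
    b,g,r=im[...,0],im[...,1],im[...,2]
    m=(r-g>60) if c=='red' else (r-b>60)&(g-b>50)
    out=[]
    for row in (145,160,180,200,220,240,290,300):
        xs=np.where(m[row,180:330])[0]+180; out.append((row,xs.min(),xs.max(),xs.max()-xs.min()) if len(xs) else None)
    col=np.where(m[100:200,220])[0]; print(f,'front row',col.min()+100 if len(col) else None,out)
# predictions
K,D,rv,t=cam('wrist'); o=telemetry.get_obs(); r=R.from_euler('xyz',o['orientation'],degrees=True)*R.from_euler('x',180,degrees=True)
for tilt in(-4,-2,0,2,4):
    q=r*R.from_euler('y',tilt,degrees=True); C=o['tool_pos']+[0,0,.0165]
    u=np.linspace(-.065,.065,200)
    l=proj((K,D,rv,t),[C+q.apply([a,.031,.029]) for a in u]);rr=proj((K,D,rv,t),[C+q.apply([a,-.031,.029]) for a in u])
    g=lambda row:(np.interp(-row,-l[:,1],l[:,0]) if l[0,1]<l[-1,1] else np.interp(row,l[::-1,1],l[::-1,0]), np.interp(row,rr[::-1,1],rr[::-1,0]))
    print(tilt,'front',l[-1,1].round(1),[(row,*np.round(g(row),1),round(g(row)[1]-g(row)[0],1)) for row in(145,180,240,300)])
```

```text
w2.png front row 136 [(145, np.int64(192), np.int64(312), np.int64(120)), (160, np.int64(193), np.int64(312), np.int64(119)), (180, np.int64(194), np.int64(310), np.int64(116)), (200, np.int64(196), np.int64(309), np.int64(113)), (220, np.int64(197), np.int64(307), np.int64(110)), (240, np.int64(199), np.int64(306), np.int64(107)), (290, np.int64(202), np.int64(302), np.int64(100)), (300, np.int64(203), np.int64(302), np.int64(99))]
f_wrist1.png front row 139 [(145, np.int64(193), np.int64(311), np.int64(118)), (160, np.int64(194), np.int64(311), np.int64(117)), (180, np.int64(195), np.int64(309), np.int64(114)), (200, np.int64(196), np.int64(308), np.int64(112)), (220, np.int64(198), np.int64(307), np.int64(109)), (240, np.int64(199), np.int64(305), np.int64(106)), (290, np.int64(203), np.int64(302), np.int64(99)), (300, np.int64(204), np.int64(302), np.int64(98))]
w4.png front row 135 [(145, np.int64(194), np.int64(311), np.int64(117)), (160, np.int64(195), np.int64(310), np.int64(115)), (180, np.int64(196), np.int64(309), np.int64(113)), (200, np.int64(197), np.int64(308), np.int6
[... 1309 characters left out ...]
64(312.0), np.float64(116.7)), (240, np.float64(199.2), np.float64(308.1), np.float64(108.9)), (300, np.float64(203.4), np.float64(303.8), np.float64(100.5))]
2 front 132.5 [(145, np.float64(194.1), np.float64(313.3), np.float64(119.2)), (180, np.float64(195.9), np.float64(311.4), np.float64(115.5)), (240, np.float64(199.3), np.float64(308.0), np.float64(108.7)), (300, np.float64(203.0), np.float64(304.3), np.float64(101.3))]
4 front 130.4 [(145, np.float64(194.9), np.float64(312.4), np.float64(117.6)), (180, np.float64(196.4), np.float64(310.9), np.float64(114.4)), (240, np.float64(199.3), np.float64(307.9), np.float64(108.6)), (300, np.float64(202.5), np.float64(304.7), np.float64(102.2))]
```

```bash
python3 -c "
import cv2
a=cv2.imread('pics/f_scene1.png');b=cv2.imread('pics/f_top1.png')
cv2.imwrite('pics/g1.png',cv2.resize(a[130:290,200:400],None,fx=4,fy=3.7,interpolation=cv2.INTER_CUBIC))
cv2.imwrite('pics/g2.png',cv2.resize(b[80:260,100:350],None,fx=3,fy=3,interpolation=cv2.INTER_CUBIC))"; python3 rd.py
```

```text
48.1667 [ 0.582  -0.0235  0.1345] [-1.7999e+02 -3.0000e-02 -5.2000e-01] F [-0.22 -0.49 -4.6 ] Ftool [-0.22  0.49  4.6 ] Mtool [-0.0964 -0.0128 -0.0166] M [-0.0963  0.0137  0.0165] 0.06158598457156652
```

View pics/g1.png

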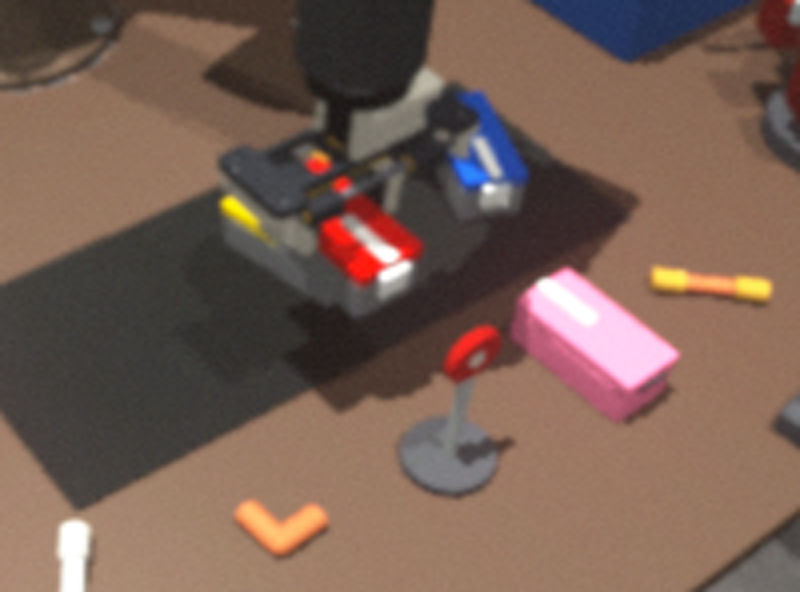

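View pics/g2.png

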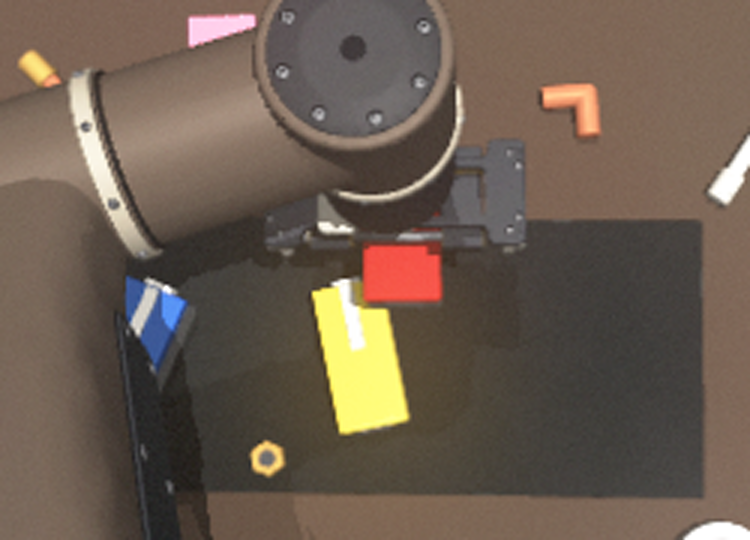

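```bash
python3 -c "
from h import *
print(ctrl.close_job())"; python3 rd.py
```

```text
the job is handed in; nothing more can be done
None
the job is handed in; nothing more can be done
```

The red-lidded case is the one that rattles, and I handed the job in at about 48 s with it held in front of the disc.

**Finding the rattler:** I lifted and rocked red, yellow and blue in that order, and stood each back down flat where it had been.
- Red's first test used single readings taken while the arm was still settling, so it wrongly looked silent.
- Yellow and blue, measured with averaged readings, showed no weight shift between ends (under 0.02 N m).
- I therefore lifted red a second time. With averaged readings it shifted from about +0.07 to −0.05 N m between ends; the steel ball should give about 0.13 N m in total.

**Last checks before hand-in:**
- **Hold:** the gripper was at (0.582, −0.023, 0.134), level to within 0.1° and yawed −0.5°. That puts the case centre at about z = 0.150, level to about 1.5° in the wrist picture.
- **Gap and aim:** the gap from latch to disc face is about 8 cm. The disc's position differed by up to 7 mm between the two cameras (x = 0.732 and 0.739), so the gap could be about 7.5 to 8.3 cm. The disc faces straight back to the robot within about 2°.
- **Surroundings:** as far as the last pictures show, the yellow and blue cases stand flat and the loose parts in view are undisturbed; the arm hid part of the blue case.

**Disagreements during the job:** yellow's first rock was cut short near the arm's inner reach, so I moved it outward and repeated it. Yellow also looked a few degrees tilted in the gripper then.

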